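# Swap the pots round on the hob

## Robot

A 6-joint arm with a two-finger parallel gripper is mounted at the origin on the work surface. World frame = base frame: x ahead of the robot, y to its left, z up, the work surface at z = 0. Lengths are in m, angles in rad, forces in N, time in s.
With the tool pointing down it reaches from about 0.35 to 0.775 m from the base axis. Payload 7.3 kg.
Tool frame: the origin (TCP) lies midway between the tips of the shut fingers; the grasp point (between the pads) lies 19 mm behind it; z points along the fingers, y is the line along which they close (so a half turn about z gives the same grasp; the last joint's range is limited). The gripper opens to 92 mm and grips with 3 to 60 N. Pads are 19 mm wide; open, the fingers measure 130 mm over their backs; the gripper's body (75 mm by 190 mm) begins 47 mm behind the grasp point.
Start: joints at [-1.366, 0.342, 1.524, -0, 1.275, -0.146], TCP at [0.18, -0.493, 0.189] pointing down, gripper open.
Joint ranges: [-2.53, 2.53], [-0.77, 2.02], [0.04, 2.7], [-1, 4.14], [0.28, 2.66], [-3.11, 3.11]. Speed limits (rad/s): [2.57, 2.57, 3.14, 3.14, 3.14, 3.14].

## Interface

Orientations are given as [roll, pitch, yaw] about the fixed x, y, z axes, in that order (R = Rz(yaw) Ry(pitch) Rx(roll)).
In Python, from cell import robot, read_camera, camera_params, nets gives the robot as it stands. The module is installed in compiled form; this text tells all that it offers.
- The arm moves only by the tool step_arm, never from a script. Its argument "steps" is a list of rows, each an object of numbers: "x", "y", "z": the shift along the tool's x, y, z as a fraction of full scale; "rx", "ry", "rz": the turn, a rotation vector about the tool's x, y, z as a fraction of full scale; "claw": the opening, from -1 (shut) to 1 (fully open). In form: [{"x": .., "y": .., "z": .., "rx": .., "ry": .., "rz": .., "claw": ..}, ...]. A call has 1 to 12 rows; each row is the pose to reach, as a shift and turn from the pose commanded when the call began, along the tool's axes at that moment; what a row does not reach only later rows make up. Full scale, the value 1, is 750 mm for a shift and pi/4 rad for a turn. A row lasts 1/12 s, in which the tool goes at most 41.7 mm and 7.16 degrees, less where a joint would pass 70% of its speed; a pose out of reach is approached as far as the arm can. A call with a number of a shift or a turn outside -1 to 1 is refused whole. A call with a gripper value outside its range is refused whole. The fingers move at their own pace and stop on an object; "squeeze" is the grip in N (left out, the last holds). Time passes only in rows, so rows that repeat a pose let the fingers close. It gives the time, the measured TCP pose, the force, the opening and the grip force at its end, in the units of the state.
- robot.observe(): the state, without advancing time (a new reading comes with each control period).
- read_camera(name): name is "scene" or "side" or "wrist"; returns (picture, depth): 420x560x3 uint8, blue, green, red; 420x560 float32, m along the optical axis (not along the pixel's ray), 0 where there is no reading.
- camera_params(name): a dict with "fx", "fy", "cx", "cy" (pixels), "R" (3x3) and "t" (3): a world point X has camera coordinates R X + t; the wrist camera has in their place "hand_eye" (4x4, takes a point from camera to tool coordinates, whose origin is the TCP and whose axes are the flange's). Camera axes: x right, y down, z forward; pixel columns grow to the right and rows downward; lengths in m; the calibration is good to about 2 mm. The wrist camera is an equidistant fisheye: a pixel r from the principal point sees the ray r / f radians off the axis. A picture is of the moment at which its call begins: read the wrist's pose just before it. camera_params takes no time and is no camera call.
- robot.hand_in(): hands the job in; it is judged then, once.
Trained networks look in the newest picture that a camera, given by its name, has taken for a name from the list of things; names that differ only in an ending like _2 or _b are one class to them, and where a whole thing is asked for, a point or a joint stands for the part that bears it (a point fixed in the world has none). Each returns a list of dicts, best first, with "conf" (0 to 1); they miss things now and then, are a little off and sometimes report something else, mostly with a low value. They report only what shows in the picture. A call takes as long as a camera call.
- nets.masks_of(camera, query): "region" (420x560 bool, what is visible of it) and "box" ([left, top, right, bottom] in pixels, round what is visible of it).
- nets.landmark_of(camera, query): "pixel" ([row, column] in pixels: a listed point, or the origin of a listed thing).
The state is a dict: "time": time; "qpos": joint angles; "qvel": joint speeds; "joint_efforts": joint torques, N m; "tool_pos": TCP position; "tool_rot": TCP orientation; "contact_force": force on the tool from outside, world axes, zero at the start; "torque": the same for the moment, N m; "opening": finger opening in m; "grip_force": force on a finger pad.
Only numpy, scipy, OpenCV 4.12 (cv2) and the standard library are available. Lean on these libraries where they do the work, as an engineer would, in place of code of your own. Each camera call takes 0.05 s, during which the arm holds its last target. There are 200 camera calls.

## Task

The three pots are on the wrong burners: before the hob is lit, put the pressure cooker on the largest burner, the kettle on the middle-sized one and the little coffee maker on the smallest, each standing upright in the middle of its burner. Let whichever pot must make way first wait on the cork trivet beside the hob. Keep the pots upright, set them down gently rather than dropping them, and leave the colander where it is.

Things in the scene. Friction and masses are not known exactly. Their poses are not given: they have to be found in the camera images.
- cooker: Aluminium pressure cooker, 166 mm across, lid clamped on by a steel bar (one rigid piece), 0.8 kg; two black ears along its +y and -y, out to 106 mm from the axis. Lift it by the black round clamp knob in the middle of the lid: 42 mm across, 143 to 173 mm above the base; all else on the lid is below 128 mm. Origin: centre of the underside, z up.
- kettle: Steel kettle, 124 mm across, 0.42 kg, fixed arch handle overhead. Grip: a level black bar 18 mm thick, 80 mm long, along the kettle's x axis, centre line 168 mm above the base, over the middle; the lid knob under it ends at 113 mm. Overall height 177 mm. Spout towards +x, its tip about 100 mm from the axis. Origin: centre of the underside, z up.
- moka: Small octagonal aluminium stovetop coffee maker, one rigid piece, 0.33 kg: base 84 mm across, upper body 64 mm across from 64 to 122 mm above the base, lid and black knob up to 145 mm. Black side handle towards +x, out to 79 mm from the axis; take the upper body with the fingers on its +y and -y sides. Origin: centre of the underside, z up.
- burner_large: Largest of the hob's three burners: round aluminium drip pan 224 mm across, black grate with six fingers, burner head with an extra outer ring. Fixed. Origin: centre of the burner on the hob plate, 12 mm above the counter, z up; the pot stands on the grate, 34 mm above this origin. 
- burner_medium: Middle-sized burner: drip pan 192 mm across, grate with four fingers. Fixed. Origin: centre of the burner on the hob plate, 12 mm above the counter, z up; the pot stands on the grate, 34 mm above this origin. 
- burner_small: Smallest burner: drip pan 152 mm across, grate with four fingers. Fixed. Origin: centre of the burner on the hob plate, 12 mm above the counter, z up; the pot stands on the grate, 34 mm above this origin. The three stand in a left-to-right row on a steel hob, 215 mm apart, in any order, each with one pot on it at the start.
- trivet: Round cork trivet, 160 mm across and 12 mm thick, fixed on the counter to the left or the right of the hob, empty at the start. Origin: centre of its underside on the counter, z up.
- colander: Steel colander, 186 mm across the rim, 90 mm high, standing loose on the counter on the other side of the hob from the trivet. A bystander. Origin: centre of the underside, z up.

How it is judged:
By the outcome, as a careful person would: the job done as asked, in the order asked, and still so for the second after the job is handed in, with the robot touching nothing.
It also fails if it takes over 120 s, if anything falls off the work surface, if the arm or the gripper's body presses on something with over 40 N, if the wrist force passes 120 N, or if a joint passes its speed limit or range.

## Working session

There is one attempt and no reset: what is moved stays moved. The work goes in short steps, Python scripts to look and compute and a tool call to move; the robot and the scene stay as the last step left them, time stands still between calls to the robot, and variables do not carry over. Pictures are saved under pics/ and viewed, at most 14 in all, crops included, and the job is handed in when it is done.

Besides the shell and the picture viewer there is one more tool, called as name(argument=value, ...), one argument or row to a line, values as JSON. step_arm: Moves the arm, as the interface text tells. Its arguments: {"type":"object","properties":{"steps":{"type":"array","items":{"type":"object","properties":{"x":{"type":"number","minimum":-1,"maximum":1},"y":{"type":"number","minimum":-1,"maximum":1},"z":{"type":"number","minimum":-1,"maximum":1},"rx":{"type":"number","minimum":-1,"maximum":1},"ry":{"type":"number","minimum":-1,"maximum":1},"rz":{"type":"number","minimum":-1,"maximum":1},"claw":{"type":"number"}}}},"squeeze":{"type":"number"}},"required":["steps"]}

```bash
mkdir -p pics; cat > h.py <<'E'
import numpy as np, cv2
from cell import robot, read_camera, camera_params, nets
def cloud(cam,d):
    p=camera_params(cam); v,u=np.mgrid[:420,:560]
    c=np.stack([(u-p['cx'])/p['fx']*d,(v-p['cy'])/p['fy']*d,d],-1)
    W=(c-np.array(p['t']))@np.array(p['R']); W[d<=0]=np.nan
    return W
E
python3 - <<'E'
from h import *
print(robot.observe())
ims=[]
for c in ['scene','side']:
    im,d=read_camera(c); cv2.imwrite(f'pics/{c}0.png',im); W=cloud(c,d); np.save(f'{c}0.npy',W)
    for n in ['cooker','kettle','moka','burner_large','burner_medium','burner_small','trivet','colander']:
        m=nets.masks_of(c,n); l=nets.landmark_of(c,n)
        for a in m[:2]:
            P=W[a['region']]; P=P[~np.isnan(P[:,0])]
            print(c,n,'mask',round(a['conf'],2),a['box'],np.round(np.percentile(P,[1,50,99],axis=0),3).tolist() if len(P) else '')
        for a in l[:2]:
            r,q=[int(round(x)) for x in a['pixel']]; print('   lm',round(a['conf'],2),r,q, np.round(W[r,q],3))
    ims.append(im)
E
```

```text
{'time': 0.0, 'qpos': array([-1.36599314e+00,  3.42707965e-01,  1.52503492e+00, -2.96558516e-05,
        1.27538204e+00, -1.45984415e-01]), 'qvel': array([ 0.00046269, -0.0003723 ,  0.00040436, -0.00089386, -0.00151428,
        0.00115023]), 'joint_efforts': array([ 1.96062079e-03, -4.31241846e+01, -2.44218868e+01,  7.18629034e-02,
        5.58485300e-02, -1.37355751e-04]), 'tool_pos': array([ 0.18033223, -0.49255725,  0.18834641]), 'tool_rot': array([-3.14007256e+00, -1.94837599e-04,  3.50796107e-01]), 'contact_force': array([-0.40669084,  0.09804968, -0.64015985]), 'torque': array([0.07381155, 0.02798591, 0.02712063]), 'grip_force': 0.0, 'opening': 0.09122757346731916}
scene cooker mask 0.83 [311.6, 160.5, 374.1, 227.9] [[0.48, 0.123, 0.056], [0.588, 0.199, 0.156], [0.634, 0.302, 0.219]]
   lm 0.71 205 339 [0.624 0.18  0.148]
scene kettle mask 0.65 [176.1, 180.4, 220.7, 241.0] [[0.486, -0.269, 0.053], [0.57, -0.211, 0.125], [0.629, -0.157, 0.224]]
scene kettle mask 0.49 [232.7, 194.4, 310.0, 252.7] [[0.458, -0.103, 0.01], [0.58, -0.013, 0.017], [0.657, 0.105, 0.048]]
   lm 0.98 228
[... 1675 characters left out ...]
0.019, 0.016], [0.653, 0.107, 0.046]]
   lm 0.74 227 278 [0.527 0.029 0.028]
side burner_medium mask 0.75 [190.2, 260.5, 261.7, 297.6] [[0.468, 0.155, 0.01], [0.51, 0.277, 0.017], [0.626, 0.314, 0.045]]
side burner_small mask 0.79 [295.8, 172.1, 343.0, 195.6] [[0.472, -0.247, 0.009], [0.527, -0.166, 0.016], [0.615, -0.134, 0.045]]
   lm 0.68 185 318 [ 0.512 -0.154  0.067]
side trivet mask 0.68 [139.6, 320.5, 211.7, 390.6] [[0.413, 0.386, 0.001], [0.485, 0.465, 0.011], [0.565, 0.534, 0.014]]
   lm 0.79 354 177 [0.485 0.46  0.011]
side colander mask 0.98 [339.2, 119.0, 396.6, 168.7] [[0.414, -0.536, -0.0], [0.507, -0.486, 0.056], [0.591, -0.359, 0.09]]
   lm 0.56 153 364 [ 0.471 -0.367  0.078]
```

View pics/scene0.png

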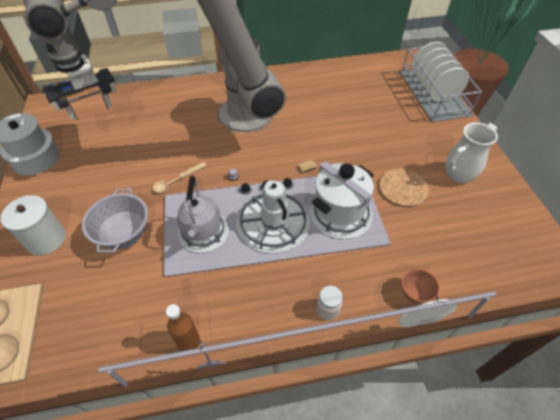

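View pics/side0.png

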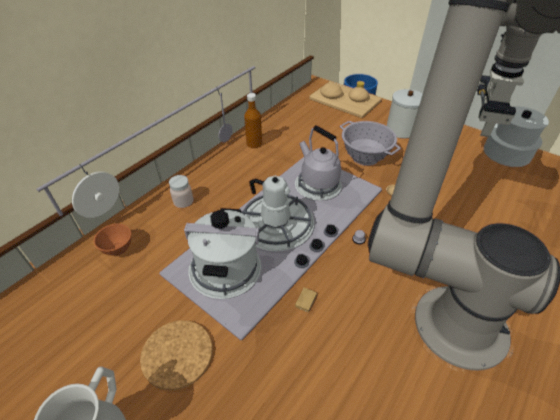

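The scene shows the kettle on the small burner (about px 200,225), the moka on the large one (273,215), the cooker on the medium one (342,205) and the trivet at (403,187). The side view agrees. The shortest chain is kettle → trivet, moka → small, cooker → large, kettle → medium. Next I'll fit the poses.

```bash
cat > fit.py <<'E'
from h import *
from scipy.optimize import least_squares as LS
W={c:np.load(f'{c}0.npy') for c in ['scene','side']}
M={}
for c in W:
    im,d=read_camera(c)
    for n in ['cooker','kettle','moka','burner_large','burner_medium','burner_small','trivet']:
        for a in nets.masks_of(c,n)[:1]: M[c,n]=a['region']
def pts(n,z0,z1,cams=W):
    o=[]
    for c in cams:
        if (c,n) in M:
            P=W[c][M[c,n]]; o.append(P[(P[:,2]>z0)&(P[:,2]<z1)])
    return np.vstack(o)
def circ(P,r,c0):
    return LS(lambda p:np.hypot(P[:,0]-p[0],P[:,1]-p[1])-r,c0,loss='soft_l1',f_scale=.003)
for cams in (['scene'],['side'],['scene','side']):
    print(cams)
    for n,z0,z1,r,c0 in [('cooker',.07,.13,.083,(.56,.21)),('cooker',.19,.212,.021,(.56,.21)),('moka',.12,.16,.031,(.57,0)),('moka',.06,.09,.041,(.57,0)),('kettle',.06,.09,.062,(.57,-.21))]:
        P=pts(n,z0,z1,cams); P=P[np.hypot(P[:,0]-c0[0],P[:,1]-c0[1])<r+.03]
        if len(P)>8: s=circ(P,r,c0); print(n,len(P),np.round(s.x,4),'rms',np.sqrt(np.mean(s.fun**2)).round(4))
    P=pts('kettle',.205,.23,cams)
    u=np.linalg.svd(P[:,:2]-P[:,:2].mean(0))[2][0]; t=(P[:,:2]-P[:,:2].mean(0))@u
    print('kettle bar',len(P),P[:,:2].mean(0),P[:,:2].mean(0)+u*(t.min()+t.max())/2,'yaw',np.arctan2(u[1],u[0]),np.ptp(t),'zmax',np.percentile(P[:,2],95))
    K=pts('kettle',.10,.19,cams); k=P[:,:2].mean(0); q=K[np.hypot(*(K[:,:2]-k).T)>.07]; q=q[np.hypot(*(q[:,:2]-k).T)<.12]; print(' spout dir',len(q),q.mean(0)[:2]-k if len(q) else '')
    # moka handle
    P=pts('moka',.1,.19,cams); k=np.median(P[:,:2],0); q=P[np.hypot(*(P[:,:2]-k).T)>.045];print(' moka handle',len(q),q[:,:2].mean(0)-k if len(q) else '')
    # outlines
    def outer(n,c):
        P=pts(n,.004,.03,cams)[:,:2]-c; a=(np.arctan2(P[:,1],P[:,0])//.1).astype(int); r=np.hypot(*P.T)
        return np.array([P[a==k][np.argsort(r[a==k])[-2:]].mean(0) for k in np.unique(a) if (a==k).sum()>3])+c
    s=LS(lambda p:np.hypot(*(T-p).T)-.08,(.49,.455),loss='soft_l1',f_scale=.003) if len(T:=outer('trivet',np.array([.49,.455]))) else 0
    print('trivet',s.x)
    B={n:outer(n,np.array(c)) for n,c in dict(burner_small=(.56,-.215),burner_large=(.56,0),burner_medium=(.56,.215)).items()}
    R=dict(burner_small=.076,burner_large=.112,burner_medium=.096); K=dict(burner_small=-1,burner_large=0,burner_medium=1)
    f=lambda p:np.concatenate([np.hypot(*(B[n]-(p[:2]+K[n]*.215*np.array([-np.sin(p[2]),np.cos(p[2])]))).T)-R[n] for n in B])
    s=LS(f,(.56,0,0),loss='soft_l1',f_scale=.003); print('burners',s.x,[ (n,np.round(s.x[:2]+K[n]*.215*np.array([-np.sin(s.x[2]),np.cos(s.x[2])]),4)) for n in K], 'med|res|',np.median(abs(f(s.x))))
    for n in B: q=LS(lambda p:np.hypot(*(B[n]-p).T)-R[n],(.56,K[n]*.215),loss='soft_l1',f_scale=.003); print('   indep',n,q.x)
E
python3 fit.py
```

```text
['scene']
cooker 484 [0.5485 0.2152] rms 0.0046
cooker 72 [0.5534 0.2144] rms 0.0012
moka 194 [0.5523 0.0101] rms 0.017
moka 155 [0.5468 0.0104] rms 0.002
kettle 233 [ 0.5388 -0.2145] rms 0.0011
kettle bar 141 [ 0.5516949  -0.21438041] [ 0.54936517 -0.21383549] yaw -0.22976889412518178 0.0867028428658463 zmax 0.22473228117331856
 spout dir 45 [ 0.07622685 -0.01568815]
 moka handle 73 [0.02931708 0.0120585 ]
trivet [0.49297328 0.4540813 ]
burners [ 0.54904103  0.00401847 -0.04563268] [('burner_small', array([ 0.5392, -0.2108])), ('burner_large', array([0.549, 0.004])), ('burner_medium', array([0.5588, 0.2188]))] med|res| 0.001848294658420964
   indep burner_small [ 0.53756092 -0.21174672]
   indep burner_large [0.55138128 0.00426986]
   indep burner_medium [0.55755942 0.2193865 ]
['side']
cooker 629 [0.5576 0.2139] rms 0.0018
cooker 114 [0.5536 0.2171] rms 0.0011
moka 308 [0.5522 0.0138] rms 0.0143
moka 248 [0.5524 0.0094] rms 0.0021
kettle 302 [ 0.5405 -0.2118] rms 0.0016
kettle bar 149 [ 0.53770984 -0.20598605] [ 0.54184832 -0.20672425] yaw 2.9650735739411784 0.09277968449143748 zma
[... 166 characters left out ...]
n <module>
    s=LS(lambda p:np.hypot(*(T-p).T)-.08,(.49,.455),loss='soft_l1',f_scale=.003) if len(T:=outer('trivet',np.array([.49,.455]))) else 0
                                                                                           ~~~~~^^^^^^^^^^^^^^^^^^^^^^^^^^^^^^^
  File "fit.py", line 30, in outer
    P=pts(n,.004,.03,cams)[:,:2]-c; a=(np.arctan2(P[:,1],P[:,0])//.1).astype(int); r=np.hypot(*P.T)
      ~~~^^^^^^^^^^^^^^^^^
  File "fit.py", line 14, in pts
    return np.vstack(o)
           ~~~~~~~~~^^^
    return _nx.concatenate(arrs, 0, dtype=dtype, casting=casting)
           ~~~~~~~~~~~~~~~^^^^^^^^^^^^^^^^^^^^^^^^^^^^^^^^^^^^^^^
ValueError: need at least one array to concatenate
```

```bash
cat > go.py <<'E'
import sys; from h import *
from scipy.spatial.transform import Rotation as R
s=robot.observe(); p=np.array(s['tool_pos']); r=R.from_euler('xyz',s['tool_rot'])
print('at',p.round(4),np.round(s['tool_rot'],4),'t',s['time'],'open',round(s['opening'],4),'F',np.round(s['contact_force'],1))
for a in sys.argv[1:]:
    x,y,z,w=map(float,a.split(',')); q=R.from_euler('xyz',[np.pi,0,w])
    print(a,'xyz',(r.inv().apply(np.array([x,y,z])-p)/.75).round(4),'r',((r.inv()*q).as_rotvec()/(np.pi/4)).round(4))
E
python3 go.py .18,-.493,.33,.351 .541,-.211,.31,-.2 
sed -i 's/^def pts/def pts/; s/    return np.vstack(o)/    return np.vstack(o) if o else np.zeros((0,3))/' fit.py
sed -i "s/    s=LS(lambda p:np.hypot(\*(T-p).T)-.08.*/    T=outer('trivet',np.array([.49,.455])); s=LS(lambda p:np.hypot(*(T-p).T)-.08,(.49,.455),loss='soft_l1',f_scale=.003) if len(T) else None/; s/print('trivet',s.x)/print('trivet',s and s.x)/" fit.py
sed -i "s/        return np.array(\[P/        return np.zeros((0,2)) if not len(P) else np.array([P/" fit.py
python3 fit.py | sed -n '/side/,$p'
```

```text
at [ 0.1804 -0.493   0.189 ] [3.1415 0.     0.3508] t 2.5 open 0.0919 F [ 0.9 -0.7  0.1]
.18,-.493,.33,.351 xyz [-0.0005 -0.0002 -0.1879] r [ 0.0001  0.     -0.0003]
.541,-.211,.31,-.2 xyz [ 0.5807 -0.1879 -0.1613] r [ 1.000e-04 -0.000e+00  7.013e-01]
['side']
cooker 628 [0.5576 0.2139] rms 0.0019
cooker 114 [0.5536 0.2171] rms 0.0011
moka 278 [0.5515 0.0135] rms 0.0125
moka 245 [0.5525 0.0095] rms 0.0021
kettle 303 [ 0.5405 -0.2118] rms 0.0016
kettle bar 151 [ 0.53735974 -0.20608213] [ 0.54080157 -0.2066807 ] yaw 2.969405154726454 0.09481543631807862 zmax 0.22182570900749338
 spout dir 52 [ 0.07778447 -0.01360743]
 moka handle 68 [ 0.06522849 -0.00092134]
trivet [0.48937789 0.46004223]
burners [ 0.55255212  0.00466033 -0.03594252] [('burner_small', array([ 0.5448, -0.2102])), ('burner_large', array([0.5526, 0.0047])), ('burner_medium', array([0.5603, 0.2195]))] med|res| 0.0019368804554177749
   indep burner_small [ 0.54624303 -0.21026506]
   indep burner_large [5.48304165e-01 2.63500319e-04]
   indep burner_medium [0.56082739 0.22083565]
['scene', 'side']
cooker 1114 [0.5531 0.2125] rms 0.005
cooker 186 [0.5535 0.2161] rms 0.0014
moka 473 [0.552  0.0125] rms 0.0145
moka 407 [0.5495 0.0095] rms 0.003
kettle 522 [ 0.5393 -0.2128] rms 0.0017
kettle bar 313 [ 0.54436632 -0.21055335] [ 0.54316931 -0.21027015] yaw -0.23232100533706299 0.10041005679714018 zmax 0.22399031375456063
 spout dir 88 [ 0.07896724 -0.01498261]
 moka handle 149 [0.04808224 0.0007891 ]
trivet [0.49095625 0.45753172]
burners [ 0.55170525  0.00538461 -0.03791445] [('burner_small', array([ 0.5436, -0.2095])), ('burner_large', array([0.5517, 0.0054])), ('burner_medium', array([0.5599, 0.2202]))] med|res| 0.0013577826274130747
   indep burner_small [ 0.54371451 -0.20920073]
   indep burner_large [0.55124192 0.00377687]
   indep burner_medium [0.55996554 0.22108339]
```

step_arm(
  steps=[
    {"z":-0.05,"claw":1},
    {"z":-0.1},
    {"z":-0.15},
    {"z":-0.188},
    {"z":-0.188},
    {"x":0.58,"y":-0.188,"z":-0.17,"rz":0.7},
    {"x":0.58,"y":-0.188,"z":-0.17,"rz":0.7},
    {"x":0.58,"y":-0.188,"z":-0.17,"rz":0.7},
    {"x":0.58,"y":-0.188,"z":-0.17,"rz":0.7},
    {"x":0.58,"y":-0.188,"z":-0.17,"rz":0.7},
    {"x":0.58,"y":-0.188,"z":-0.17,"rz":0.7},
    {"x":0.58,"y":-0.188,"z":-0.17,"rz":0.7},
  ],
)

```text
$.steps[0]: bad value
```

```bash
python3 go.py .541,-.211,.32,-.2
```

```text
at [ 0.1804 -0.4931  0.1891] [3.1415 0.     0.3508] t 3.3 open 0.0919 F [-0.4  0.1  0.3]
.541,-.211,.32,-.2 xyz [ 0.5807 -0.1879 -0.1746] r [ 2.000e-04 -0.000e+00  7.013e-01]
```

step_arm(
  steps=[
    {"x":0,"y":0,"z":-0.05,"rx":0,"ry":0,"rz":0,"claw":1},
    {"x":0,"y":0,"z":-0.1,"rx":0,"ry":0,"rz":0,"claw":1},
    {"x":0,"y":0,"z":-0.15,"rx":0,"ry":0,"rz":0,"claw":1},
    {"x":0,"y":0,"z":-0.18,"rx":0,"ry":0,"rz":0,"claw":1},
    {"x":0.58,"y":-0.188,"z":-0.175,"rx":0,"ry":0,"rz":0.7,"claw":1},
    {"x":0.58,"y":-0.188,"z":-0.175,"rx":0,"ry":0,"rz":0.7,"claw":1},
    {"x":0.58,"y":-0.188,"z":-0.175,"rx":0,"ry":0,"rz":0.7,"claw":1},
    {"x":0.58,"y":-0.188,"z":-0.175,"rx":0,"ry":0,"rz":0.7,"claw":1},
    {"x":0.58,"y":-0.188,"z":-0.175,"rx":0,"ry":0,"rz":0.7,"claw":1},
    {"x":0.58,"y":-0.188,"z":-0.175,"rx":0,"ry":0,"rz":0.7,"claw":1},
    {"x":0.58,"y":-0.188,"z":-0.175,"rx":0,"ry":0,"rz":0.7,"claw":1},
    {"x":0.58,"y":-0.188,"z":-0.175,"rx":0,"ry":0,"rz":0.7,"claw":1},
  ],
)

```text
time: 4.3
tool_pos: [0.4314, -0.2963, 0.3216]
tool_rot: [3.141, -0.0, -0.199]
contact_force: [0.3, -1.0, 0.2]
opening: 0.0922
grip_force: 0.0
```

```bash
python3 go.py .541,-.211,.32,-.2
```

```text
at [ 0.4314 -0.2963  0.3216] [ 3.1413e+00 -4.0000e-04 -1.9920e-01] t 4.3 open 0.0922 F [ 0.3 -1.   0.2]
.541,-.211,.32,-.2 xyz [ 0.1208 -0.1404  0.0022] r [ 0.0004 -0.0005  0.0011]
```

step_arm(
  steps=[
    {"x":0.121,"y":-0.14,"z":0,"rx":0,"ry":0,"rz":0,"claw":1},
    {"x":0.121,"y":-0.14,"z":0,"rx":0,"ry":0,"rz":0,"claw":1},
    {"x":0.121,"y":-0.14,"z":0,"rx":0,"ry":0,"rz":0,"claw":1},
    {"x":0.121,"y":-0.14,"z":0,"rx":0,"ry":0,"rz":0,"claw":1},
    {"x":0.121,"y":-0.14,"z":0,"rx":0,"ry":0,"rz":0,"claw":1},
    {"x":0.121,"y":-0.14,"z":0,"rx":0,"ry":0,"rz":0,"claw":1},
  ],
)

```text
time: 4.8
tool_pos: [0.5397, -0.2127, 0.321]
tool_rot: [3.141, 0.001, -0.197]
contact_force: [-0.4, -0.4, 0.4]
opening: 0.0917
grip_force: 0.0
```

```bash
python3 - <<'E'
from h import *
im,d=read_camera('wrist'); cv2.imwrite('pics/w1.png',im)
E
python3 go.py .541,-.211,.193,-.2
```

```text
at [ 0.5391 -0.2135  0.3212] [ 3.141e+00  8.000e-04 -1.991e-01] t 4.85 open 0.0917 F [ 0.1 -0.5  0.2]
.541,-.211,.193,-.2 xyz [ 0.0019 -0.0038  0.171 ] r [0.0007 0.001  0.0012]
```

View pics/w1.png

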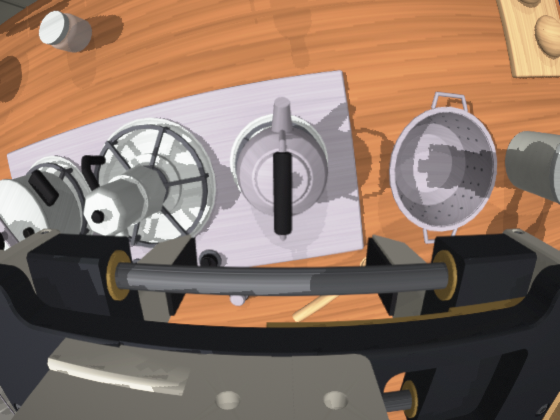

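The wrist view shows the kettle's grip bar (col 282, rows 152–235) lined up with the tool and centred between the fingers. I'll go down and grip it.

step_arm(
  steps=[
    {"x":0.002,"y":-0.003,"z":0.05,"rx":0,"ry":0,"rz":0,"claw":1},
    {"x":0.002,"y":-0.003,"z":0.09,"rx":0,"ry":0,"rz":0,"claw":1},
    {"x":0.002,"y":-0.003,"z":0.13,"rx":0,"ry":0,"rz":0,"claw":1},
    {"x":0.002,"y":-0.003,"z":0.16,"rx":0,"ry":0,"rz":0,"claw":1},
    {"x":0.002,"y":-0.003,"z":0.171,"rx":0,"ry":0,"rz":0,"claw":1},
    {"x":0.002,"y":-0.003,"z":0.171,"rx":0,"ry":0,"rz":0,"claw":1},
    {"x":0.002,"y":-0.003,"z":0.171,"rx":0,"ry":0,"rz":0,"claw":-1},
    {"x":0.002,"y":-0.003,"z":0.171,"rx":0,"ry":0,"rz":0,"claw":-1},
    {"x":0.002,"y":-0.003,"z":0.171,"rx":0,"ry":0,"rz":0,"claw":-1},
    {"x":0.002,"y":-0.003,"z":0.171,"rx":0,"ry":0,"rz":0,"claw":-1},
    {"x":0.002,"y":-0.003,"z":0.171,"rx":0,"ry":0,"rz":0,"claw":-1},
    {"x":0.002,"y":-0.003,"z":0.171,"rx":0,"ry":0,"rz":0,"claw":-1},
  ],
  squeeze=40,
)

```text
time: 5.85
tool_pos: [0.5419, -0.211, 0.1937]
tool_rot: [3.141, -0.001, -0.199]
contact_force: [-0.5, 0.7, 0.6]
opening: 0.0564
grip_force: 0.0
```

step_arm(
  steps=[
    {"x":0,"y":0,"z":0,"rx":0,"ry":0,"rz":0,"claw":-1},
    {"x":0,"y":0,"z":0,"rx":0,"ry":0,"rz":0,"claw":-1},
    {"x":0,"y":0,"z":0,"rx":0,"ry":0,"rz":0,"claw":-1},
    {"x":0,"y":0,"z":0,"rx":0,"ry":0,"rz":0,"claw":-1},
    {"x":0,"y":0,"z":0,"rx":0,"ry":0,"rz":0,"claw":-1},
    {"x":0,"y":0,"z":0,"rx":0,"ry":0,"rz":0,"claw":-1},
    {"x":0,"y":0,"z":0,"rx":0,"ry":0,"rz":0,"claw":-1},
    {"x":0,"y":0,"z":0,"rx":0,"ry":0,"rz":0,"claw":-1},
    {"x":0,"y":0,"z":0,"rx":0,"ry":0,"rz":0,"claw":-1},
    {"x":0,"y":0,"z":0,"rx":0,"ry":0,"rz":0,"claw":-1},
  ],
)

```text
time: 6.68
tool_pos: [0.5417, -0.211, 0.1932]
tool_rot: [3.141, -0.0, -0.199]
contact_force: [-0.1, -0.2, -0.3]
opening: 0.0004
grip_force: 0.0
```

step_arm(
  steps=[
    {"x":0,"y":0,"z":-0.01,"rx":0,"ry":0,"rz":0,"claw":-1},
    {"x":0,"y":0,"z":-0.03,"rx":0,"ry":0,"rz":0,"claw":-1},
    {"x":0,"y":0,"z":-0.06,"rx":0,"ry":0,"rz":0,"claw":-1},
    {"x":0,"y":0,"z":-0.09,"rx":0,"ry":0,"rz":0,"claw":-1},
    {"x":0,"y":0,"z":-0.12,"rx":0,"ry":0,"rz":0,"claw":-1},
    {"x":0,"y":0,"z":-0.15,"rx":0,"ry":0,"rz":0,"claw":-1},
    {"x":0,"y":0,"z":-0.18,"rx":0,"ry":0,"rz":0,"claw":-1},
    {"x":0,"y":0,"z":-0.21,"rx":0,"ry":0,"rz":0,"claw":-1},
    {"x":0,"y":0,"z":-0.24,"rx":0,"ry":0,"rz":0,"claw":-1},
    {"x":0,"y":0,"z":-0.27,"rx":0,"ry":0,"rz":0,"claw":-1},
    {"x":0,"y":0,"z":-0.28,"rx":0,"ry":0,"rz":0,"claw":-1},
    {"x":0,"y":0,"z":-0.28,"rx":0,"ry":0,"rz":0,"claw":-1},
  ],
)

```text
time: 7.68
tool_pos: [0.5422, -0.2112, 0.4055]
tool_rot: [3.14, -0.005, -0.199]
contact_force: [0.0, 0.3, 1.0]
opening: 0.0002
grip_force: 0.0
```

```bash
python3 go.py .49,-.03,.41,-.2 .45,.2,.41,-.2  .492,.456,.41,-.2
```

```text
at [ 0.5422 -0.2112  0.4055] [ 3.1401 -0.0045 -0.1989] t 7.6833 open 0.0002 F [0.  0.3 1. ]
.49,-.03,.41,-.2 xyz [-0.1159 -0.2231 -0.0069] r [ 0.0019 -0.0057  0.0014]
.45,.2,.41,-.2 xyz [-0.2288 -0.5132 -0.0078] r [ 0.0019 -0.0057  0.0014]
.492,.456,.41,-.2 xyz [-0.2414 -0.8589 -0.0084] r [ 0.0019 -0.0057  0.0014]
```

The fingers shut on nothing, so I'll look.

```bash
python3 - <<'E'
from h import *
im,d=read_camera('wrist'); p=camera_params('wrist'); print({k:np.round(v,3).tolist() for k,v in p.items()})
a,b=read_camera('scene'); c,b2=read_camera('side')
np.save('scene0.npy',cloud('scene',b)); np.save('side0.npy',cloud('side',b2))
o=np.hstack([im[::1],c])[:, :]; cv2.imwrite('pics/w2.png',cv2.resize(np.hstack([im,c]),(800,300)))
E
python3 fit.py | grep -E "kettle|\["
```

```text
{'fx': 325.192, 'fy': 325.192, 'cx': 281.199, 'cy': 204.933, 'hand_eye': [[-0.0, -0.966, -0.259, 0.07], [1.0, -0.0, -0.0, 0.0], [0.0, -0.259, 0.966, -0.195], [0.0, 0.0, 0.0, 1.0]]}
['scene']
cooker 484 [0.5488 0.2156] rms 0.0048
cooker 74 [0.5532 0.2146] rms 0.0012
moka 198 [0.5528 0.0102] rms 0.0174
moka 164 [0.5471 0.0099] rms 0.0023
kettle 234 [ 0.5387 -0.2145] rms 0.0011
kettle bar 170 [ 0.54649993 -0.21395065] [ 0.54566936 -0.21378737] yaw -0.19411918337146788 0.09526929461417133 zmax 0.22438155870028673
 spout dir 55 [ 0.07965549 -0.01478106]
 moka handle 71 [0.02718249 0.01181208]
trivet [0.49364847 0.4548307 ]
burners [ 0.54933882  0.00481323 -0.03874809] [('burner_small', array([ 0.541, -0.21 ])), ('burner_large', array([0.5493, 0.0048])), ('burner_medium', array([0.5577, 0.2197]))] med|res| 0.001029246752477106
   indep burner_small [ 0.54049888 -0.2110269 ]
   indep burner_large [0.55000362 0.00517877]
   indep burner_medium [0.55727953 0.21999303]
['side']
cooker 620 [0.5575 0.2139] rms 0.0018
cooker 111 [0.5538 0.2173] rms 0.001
moka 304 [0.5523 0.0138] rms 0.0141
moka 2
[... 773 characters left out ...]
[0.5527 0.0128] rms 0.0154
moka 408 [0.5496 0.0091] rms 0.003
kettle 525 [ 0.5393 -0.2131] rms 0.0017
kettle bar 322 [ 0.54074697 -0.20993197] [ 0.5430536  -0.21042117] yaw -0.2089859766829394 0.10183183568869378 zmax 0.22402962416142233
 spout dir 112 [ 0.08055934 -0.01483783]
 moka handle 191 [0.04637886 0.00079569]
trivet [0.49061221 0.45749001]
burners [ 0.55137795  0.00574653 -0.03859256] [('burner_small', array([ 0.5431, -0.2091])), ('burner_large', array([0.5514, 0.0057])), ('burner_medium', array([0.5597, 0.2206]))] med|res| 0.001578681544523397
   indep burner_small [ 0.54353412 -0.20864874]
   indep burner_large [0.55052944 0.00535206]
   indep burner_medium [0.56007743 0.22056173]
```

View pics/w2.png

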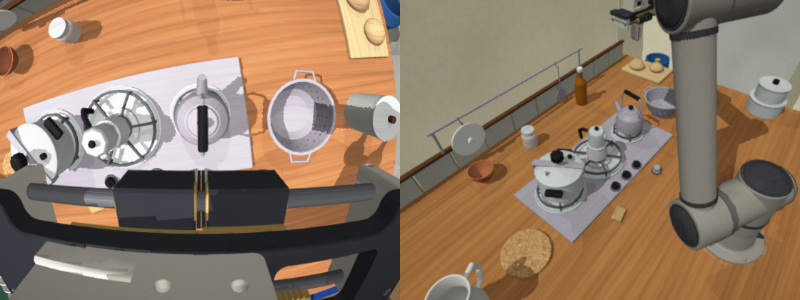

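step_arm(
  steps=[
    {"x":0,"y":0,"z":0,"rx":0,"ry":0,"rz":0,"claw":1},
    {"x":0,"y":0,"z":0,"rx":0,"ry":0,"rz":0,"claw":1},
    {"x":0,"y":0,"z":0,"rx":0,"ry":0,"rz":0,"claw":1},
    {"x":0,"y":0,"z":0,"rx":0,"ry":0,"rz":0,"claw":1},
    {"x":0,"y":0,"z":0.05,"rx":0,"ry":0,"rz":0,"claw":1},
    {"x":0,"y":0,"z":0.1,"rx":0,"ry":0,"rz":0,"claw":1},
    {"x":0,"y":0,"z":0.1,"rx":0,"ry":0,"rz":0,"claw":1},
    {"x":0,"y":0,"z":0.1,"rx":0,"ry":0,"rz":0,"claw":1},
    {"x":0,"y":0,"z":0.1,"rx":0,"ry":0,"rz":0,"claw":1},
    {"x":0,"y":0,"z":0.1,"rx":0,"ry":0,"rz":0,"claw":1},
    {"x":0,"y":0,"z":0.1,"rx":0,"ry":0,"rz":0,"claw":1},
    {"x":0,"y":0,"z":0.1,"rx":0,"ry":0,"rz":0,"claw":1},
  ],
)

```text
time: 9.63
tool_pos: [0.5425, -0.2115, 0.3302]
tool_rot: [3.14, -0.004, -0.199]
contact_force: [-0.2, 1.1, -0.4]
opening: 0.0759
grip_force: 0.0
```

step_arm(
  steps=[
    {"x":0,"y":0,"z":0.05,"rx":0,"ry":0,"rz":0,"claw":1},
    {"x":0,"y":0,"z":0.1,"rx":0,"ry":0,"rz":0,"claw":1},
    {"x":0,"y":0,"z":0.15,"rx":0,"ry":0,"rz":0,"claw":1},
    {"x":0,"y":0,"z":0.18,"rx":0,"ry":0,"rz":0,"claw":1},
    {"x":0,"y":0,"z":0.18,"rx":0,"ry":0,"rz":0,"claw":1},
    {"x":0,"y":0,"z":0.18,"rx":0,"ry":0,"rz":0,"claw":1},
  ],
)

```text
time: 10.13
tool_pos: [0.5419, -0.2112, 0.1936]
tool_rot: [-3.142, 0.0, -0.199]
contact_force: [0.1, -0.4, 0.4]
opening: 0.0919
grip_force: 0.0
```

```bash
python3 - <<'E'
from h import *
im,d=read_camera('wrist')
a,b=read_camera('scene'); c,b2=read_camera('side')
f=lambda i,u,v:cv2.resize(i[v:v+120,u:u+120],(400,400),interpolation=cv2.INTER_CUBIC)
cv2.imwrite('pics/w3.png',np.hstack([f(a,140,130),f(c,270,80)]))
E
python3 go.py .541,-.211,.193,-.2
```

```text
at [ 0.5432 -0.2118  0.196 ] [ 3.14   -0.0048 -0.1989] t 10.2833 open 0.0919 F [-0.   0.4 -0.3]
.541,-.211,.193,-.2 xyz [-0.0031 -0.0005  0.0039] r [ 0.002  -0.0061  0.0013]
```

View pics/w3.png

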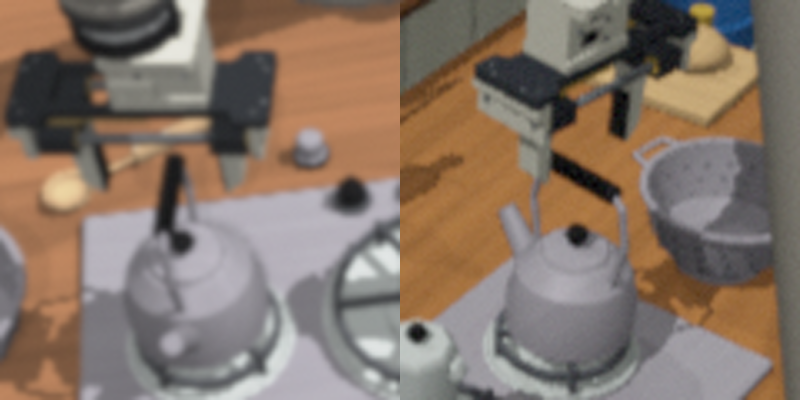

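The fingertips look level with or slightly above the bar (side crop: tips at (535,180) and (620,135), bar from (555,160) to (620,195)). I'll measure the tip height directly.

```bash
cat >> h.py <<'E'
def wcloud(d,s):
    from scipy.spatial.transform import Rotation as R
    p=camera_params('wrist'); v,u=np.mgrid[:420,:560]; x=(u-p['cx'])/p['fx']; y=(v-p['cy'])/p['fy']; r=np.hypot(x,y)+1e-9
    k=np.tan(r)/r; c=np.stack([x*k*d,y*k*d,d,np.ones_like(d)],-1)
    T=np.eye(4); T[:3,:3]=R.from_euler('xyz',s['tool_rot']).as_matrix(); T[:3,3]=s['tool_pos']
    W=(c@(T@np.array(p['hand_eye'])).T)[...,:3]; W[d<=0]=np.nan; return W
E
python3 - <<'E'
from h import *
s=robot.observe(); print(s['tool_pos'],s['tool_rot'],s['qpos'])
im,d=read_camera('wrist'); W=wcloud(d,s); print('hob z wrist',np.nanmedian(W[(abs(W[...,0]-.45)<.02)&(abs(W[...,1]+.1)<.1)][:,2]))
q=W[(abs(W[...,0]-.54)<.06)&(abs(W[...,1]+.21)<.03)&(W[...,2]>.18)&(W[...,2]<.24)]; print('wrist bar',len(q),np.percentile(q,[5,50,95],axis=0) if len(q) else '')
for c in ['scene','side']:
    im,d=read_camera(c); V=cloud(c,d)
    P=V.reshape(-1,3); P=P[(np.hypot(P[:,0]-.541,P[:,1]+.211)<.11)&(P[:,2]>.17)&(P[:,2]<.30)]
    a=(P[:,:2]-[.541,-.211])@[ -np.sin(-.2),np.cos(-.2)]  # along closing
    for lo,hi in [(-.08,-.03),(-.03,.03),(.03,.08)]:
        q=P[(a>lo)&(a<hi)]; print(c,lo,len(q),'z pct',np.percentile(q[:,2],[2,5,20,50]).round(3) if len(q) else '','low pts xy',q[q[:,2]<np.percentile(q[:,2],15)].mean(0).round(3) if len(q) else '')
    print('hob',np.nanmedian(V[(abs(V[...,0]-.45)<.01)&(abs(V[...,1])<.1)][:,2]),'counter',np.nanmedian(V[(abs(V[...,0]-.35)<.02)&(abs(V[...,1])<.2)][:,2]))
E
```

```text
[ 0.54316933 -0.21182201  0.19596113] [ 3.13999051 -0.00478625 -0.19894633] [-5.03197247e-01  4.41140489e-01  1.35155015e+00 -9.72034076e-05
  1.34385563e+00  1.26657087e+00]
hob z wrist 0.011338910126537427
wrist bar 3480 [[ 0.50621495 -0.22602313  0.20625769]
 [ 0.55646765 -0.21709145  0.22052878]
 [ 0.58734835 -0.20529706  0.22260369]]
scene -0.08 127 z pct [0.235 0.238 0.248 0.263] low pts xy [ 0.539 -0.262  0.239]
scene -0.03 213 z pct [0.175 0.18  0.21  0.22 ] low pts xy [ 0.567 -0.219  0.184]
scene 0.03 71 z pct [0.236 0.239 0.247 0.258] low pts xy [ 0.563 -0.164  0.24 ]
hob 0.5617238669488289 counter 0.0008405646776662406
side -0.08 170 z pct [0.233 0.236 0.246 0.264] low pts xy [ 0.531 -0.255  0.237]
side -0.03 188 z pct [0.172 0.177 0.205 0.215] low pts xy [ 0.524 -0.206  0.182]
side 0.03 107 z pct [0.237 0.239 0.248 0.26 ] low pts xy [ 0.546 -0.154  0.241]
hob 0.017203219235374982 counter -0.001211782629851404
```

```bash
python3 - <<'E'
from h import *
for c in ['scene','side']:
    P=np.load(c+'0.npy').reshape(-1,3); P=P[(np.hypot(P[:,0]-.5422,P[:,1]+.2112)<.07)&(P[:,2]>.3)&(P[:,2]<.55)]
    print(c,len(P),np.histogram(P[:,2],np.arange(.36,.55,.01))); q=P[P[:,2]<P[:,2].min()+.012]; print(q.mean(0))
E
```

```text
scene 1498 (array([  0,   0,   0,   0,   0,   0,   0,   0,  23,  55,  71,  72,  73,
        13,   8, 113, 335, 249, 486]), array([0.36, 0.37, 0.38, 0.39, 0.4 , 0.41, 0.42, 0.43, 0.44, 0.45, 0.46,
       0.47, 0.48, 0.49, 0.5 , 0.51, 0.52, 0.53, 0.54, 0.55]))
[ 0.55209939 -0.21380325  0.44905712]
side 1107 (array([  0,   0,   0,   0,   0,   0,   0,   3,  36,  61,  65,  67,  75,
        36,  36, 140, 216, 108, 264]), array([0.36, 0.37, 0.38, 0.39, 0.4 , 0.41, 0.42, 0.43, 0.44, 0.45, 0.46,
       0.47, 0.48, 0.49, 0.5 , 0.51, 0.52, 0.53, 0.54, 0.55]))
[ 0.53683734 -0.20492732  0.44455842]
```

The measurement shows the real fingertips sit about 37 mm behind the reported TCP, both open and shut. I'll add that offset to every move and go 38 mm lower here.

step_arm(
  steps=[
    {"x":-0.002,"y":0,"z":0.025,"rx":0,"ry":0,"rz":0,"claw":1},
    {"x":-0.002,"y":0,"z":0.05,"rx":0,"ry":0,"rz":0,"claw":1},
    {"x":-0.002,"y":0,"z":0.05,"rx":0,"ry":0,"rz":0,"claw":1},
    {"x":-0.002,"y":0,"z":0.05,"rx":0,"ry":0,"rz":0,"claw":-1},
    {"x":-0.002,"y":0,"z":0.05,"rx":0,"ry":0,"rz":0,"claw":-1},
    {"x":-0.002,"y":0,"z":0.05,"rx":0,"ry":0,"rz":0,"claw":-1},
    {"x":-0.002,"y":0,"z":0.05,"rx":0,"ry":0,"rz":0,"claw":-1},
    {"x":-0.002,"y":0,"z":0.05,"rx":0,"ry":0,"rz":0,"claw":-1},
    {"x":-0.002,"y":0,"z":0.05,"rx":0,"ry":0,"rz":0,"claw":-1},
    {"x":-0.002,"y":0,"z":0.05,"rx":0,"ry":0,"rz":0,"claw":-1},
    {"x":-0.002,"y":0,"z":0.05,"rx":0,"ry":0,"rz":0,"claw":-1},
    {"x":-0.002,"y":0,"z":0.05,"rx":0,"ry":0,"rz":0,"claw":-1},
  ],
)

```text
time: 11.43
tool_pos: [0.5402, -0.2107, 0.1557]
tool_rot: [3.142, -0.0, -0.199]
contact_force: [0.0, 0.1, 0.4]
opening: 0.0367
grip_force: 0.0
```

step_arm(
  steps=[
    {"x":0,"y":0,"z":0,"rx":0,"ry":0,"rz":0,"claw":-1},
    {"x":0,"y":0,"z":0,"rx":0,"ry":0,"rz":0,"claw":-1},
    {"x":0,"y":0,"z":0,"rx":0,"ry":0,"rz":0,"claw":-1},
    {"x":0,"y":0,"z":0,"rx":0,"ry":0,"rz":0,"claw":-1},
    {"x":0,"y":0,"z":0,"rx":0,"ry":0,"rz":0,"claw":-1},
    {"x":0,"y":0,"z":0,"rx":0,"ry":0,"rz":0,"claw":-1},
  ],
)

```text
time: 11.93
tool_pos: [0.5402, -0.2109, 0.1557]
tool_rot: [3.141, -0.0, -0.199]
contact_force: [-1.0, -1.1, 0.8]
opening: 0.0167
grip_force: 40.0
```

step_arm(
  steps=[
    {"x":0,"y":0,"z":-0.01,"rx":0,"ry":0,"rz":0,"claw":-1},
    {"x":0,"y":0,"z":-0.03,"rx":0,"ry":0,"rz":0,"claw":-1},
    {"x":0,"y":0,"z":-0.06,"rx":0,"ry":0,"rz":0,"claw":-1},
    {"x":0,"y":0,"z":-0.09,"rx":0,"ry":0,"rz":0,"claw":-1},
    {"x":0,"y":0,"z":-0.12,"rx":0,"ry":0,"rz":0,"claw":-1},
    {"x":0,"y":0,"z":-0.15,"rx":0,"ry":0,"rz":0,"claw":-1},
    {"x":0,"y":0,"z":-0.18,"rx":0,"ry":0,"rz":0,"claw":-1},
    {"x":0,"y":0,"z":-0.21,"rx":0,"ry":0,"rz":0,"claw":-1},
    {"x":0,"y":0,"z":-0.24,"rx":0,"ry":0,"rz":0,"claw":-1},
    {"x":0,"y":0,"z":-0.27,"rx":0,"ry":0,"rz":0,"claw":-1},
    {"x":0,"y":0,"z":-0.285,"rx":0,"ry":0,"rz":0,"claw":-1},
    {"x":0,"y":0,"z":-0.285,"rx":0,"ry":0,"rz":0,"claw":-1},
  ],
)

```text
time: 12.93
tool_pos: [0.5409, -0.2108, 0.3725]
tool_rot: [3.14, -0.005, -0.199]
contact_force: [0.6, -0.1, -3.0]
opening: 0.0171
grip_force: 40.0
```

```bash
python3 go.py .49,-.03,.37,-.2 .45,.2,.37,-.2
```

```text
at [ 0.5409 -0.2108  0.3725] [ 3.1404 -0.0049 -0.1987] t 12.9333 open 0.0171 F [ 0.6 -0.1 -3. ]
.49,-.03,.37,-.2 xyz [-0.1141 -0.2229  0.0025] r [ 0.0016 -0.0062  0.0016]
.45,.2,.37,-.2 xyz [-0.2269 -0.513   0.0016] r [ 0.0016 -0.0062  0.0016]
```

step_arm(
  steps=[
    {"x":-0.005,"y":-0.01,"z":0,"rx":0,"ry":0,"rz":0,"claw":-1},
    {"x":-0.02,"y":-0.035,"z":0,"rx":0,"ry":0,"rz":0,"claw":-1},
    {"x":-0.035,"y":-0.07,"z":0,"rx":0,"ry":0,"rz":0,"claw":-1},
    {"x":-0.05,"y":-0.105,"z":0,"rx":0,"ry":0,"rz":0,"claw":-1},
    {"x":-0.07,"y":-0.14,"z":0,"rx":0,"ry":0,"rz":0,"claw":-1},
    {"x":-0.09,"y":-0.175,"z":0,"rx":0,"ry":0,"rz":0,"claw":-1},
    {"x":-0.11,"y":-0.21,"z":0,"rx":0,"ry":0,"rz":0,"claw":-1},
    {"x":-0.125,"y":-0.245,"z":0,"rx":0,"ry":0,"rz":0,"claw":-1},
    {"x":-0.14,"y":-0.28,"z":0,"rx":0,"ry":0,"rz":0,"claw":-1},
    {"x":-0.15,"y":-0.315,"z":0,"rx":0,"ry":0,"rz":0,"claw":-1},
    {"x":-0.165,"y":-0.35,"z":0,"rx":0,"ry":0,"rz":0,"claw":-1},
    {"x":-0.18,"y":-0.38,"z":0,"rx":0,"ry":0,"rz":0,"claw":-1},
  ],
)

```text
time: 13.93
tool_pos: [0.4625, 0.0975, 0.3677]
tool_rot: [3.141, 0.003, -0.198]
contact_force: [-0.3, -0.3, -3.2]
opening: 0.0167
grip_force: 40.0
```

```bash
python3 go.py .45,.2,.37,-.2 .491,.457,.37,-.2 
```

```text
at [0.4625 0.0975 0.3677] [ 3.1414  0.0035 -0.1982] t 13.9333 open 0.0167 F [-0.3 -0.3 -3.2]
.45,.2,.37,-.2 xyz [-0.0433 -0.1307 -0.003 ] r [0.0002 0.0044 0.0023]
.491,.457,.37,-.2 xyz [-0.0572 -0.4774 -0.003 ] r [0.0002 0.0044 0.0023]
```

step_arm(
  steps=[
    {"x":-0.01,"y":-0.03,"z":0,"rx":0,"ry":0,"rz":0,"claw":-1},
    {"x":-0.02,"y":-0.07,"z":0,"rx":0,"ry":0,"rz":0,"claw":-1},
    {"x":-0.035,"y":-0.11,"z":0,"rx":0,"ry":0,"rz":0,"claw":-1},
    {"x":-0.043,"y":-0.15,"z":0,"rx":0,"ry":0,"rz":0,"claw":-1},
    {"x":-0.048,"y":-0.195,"z":0,"rx":0,"ry":0,"rz":0,"claw":-1},
    {"x":-0.05,"y":-0.24,"z":0,"rx":0,"ry":0,"rz":0,"claw":-1},
    {"x":-0.052,"y":-0.285,"z":0,"rx":0,"ry":0,"rz":0,"claw":-1},
    {"x":-0.054,"y":-0.33,"z":0,"rx":0,"ry":0,"rz":0,"claw":-1},
    {"x":-0.056,"y":-0.375,"z":0,"rx":0,"ry":0,"rz":0,"claw":-1},
    {"x":-0.057,"y":-0.42,"z":0,"rx":0,"ry":0,"rz":0,"claw":-1},
    {"x":-0.057,"y":-0.455,"z":0,"rx":0,"ry":0,"rz":0,"claw":-1},
    {"x":-0.057,"y":-0.477,"z":0,"rx":0,"ry":0,"rz":0,"claw":-1},
  ],
)

```text
time: 14.93
tool_pos: [0.4916, 0.4574, 0.3661]
tool_rot: [3.139, 0.004, -0.196]
contact_force: [0.4, -0.0, -3.2]
opening: 0.0168
grip_force: 40.0
```

```bash
python3 go.py .491,.457,.15,-.2 .491,.457,.1245,-.2 
```

```text
at [0.4916 0.4574 0.3661] [ 3.1387  0.004  -0.1964] t 14.9333 open 0.0168 F [ 0.4 -0.  -3.2]
.491,.457,.15,-.2 xyz [ 5.000e-04 -1.000e-04  2.882e-01] r [0.0037 0.0051 0.0046]
.491,.457,.1245,-.2 xyz [ 6.000e-04 -2.000e-04  3.222e-01] r [0.0037 0.0051 0.0046]
```

step_arm(
  steps=[
    {"x":0,"y":0,"z":0.03,"rx":0,"ry":0,"rz":0,"claw":-1},
    {"x":0,"y":0,"z":0.07,"rx":0,"ry":0,"rz":0,"claw":-1},
    {"x":0,"y":0,"z":0.11,"rx":0,"ry":0,"rz":0,"claw":-1},
    {"x":0,"y":0,"z":0.15,"rx":0,"ry":0,"rz":0,"claw":-1},
    {"x":0,"y":0,"z":0.19,"rx":0,"ry":0,"rz":0,"claw":-1},
    {"x":0,"y":0,"z":0.22,"rx":0,"ry":0,"rz":0,"claw":-1},
    {"x":0,"y":0,"z":0.25,"rx":0,"ry":0,"rz":0,"claw":-1},
    {"x":0,"y":0,"z":0.27,"rx":0,"ry":0,"rz":0,"claw":-1},
    {"x":0,"y":0,"z":0.285,"rx":0,"ry":0,"rz":0,"claw":-1},
    {"x":0,"y":0,"z":0.295,"rx":0,"ry":0,"rz":0,"claw":-1},
    {"x":0,"y":0,"z":0.3,"rx":0,"ry":0,"rz":0,"claw":-1},
    {"x":0,"y":0,"z":0.3,"rx":0,"ry":0,"rz":0,"claw":-1},
  ],
)

```text
time: 15.93
tool_pos: [0.492, 0.4541, 0.1429]
tool_rot: [3.139, 0.002, -0.199]
contact_force: [0.9, -0.0, -3.1]
opening: 0.0169
grip_force: 40.0
```

```bash
python3 go.py .491,.457,.1225,-.2 
```

```text
at [0.492  0.4541 0.1429] [ 3.1394e+00  2.0000e-03 -1.9870e-01] t 15.9333 open 0.0169 F [ 0.9 -0.  -3.1]
.491,.457,.1225,-.2 xyz [-0.002  -0.0036  0.0271] r [0.0027 0.0026 0.0016]
```

step_arm(
  steps=[
    {"x":-0.002,"y":-0.003,"z":0.008,"rx":0,"ry":0,"rz":0,"claw":-1},
    {"x":-0.002,"y":-0.003,"z":0.014,"rx":0,"ry":0,"rz":0,"claw":-1},
    {"x":-0.002,"y":-0.003,"z":0.019,"rx":0,"ry":0,"rz":0,"claw":-1},
    {"x":-0.002,"y":-0.003,"z":0.022,"rx":0,"ry":0,"rz":0,"claw":-1},
    {"x":-0.002,"y":-0.003,"z":0.024,"rx":0,"ry":0,"rz":0,"claw":-1},
    {"x":-0.002,"y":-0.003,"z":0.026,"rx":0,"ry":0,"rz":0,"claw":-1},
    {"x":-0.002,"y":-0.003,"z":0.026,"rx":0,"ry":0,"rz":0,"claw":-1},
    {"x":-0.002,"y":-0.003,"z":0.026,"rx":0,"ry":0,"rz":0,"claw":-1},
  ],
)

```text
time: 16.6
tool_pos: [0.4921, 0.457, 0.1249]
tool_rot: [-3.142, -0.0, -0.199]
contact_force: [0.6, 0.3, -3.7]
opening: 0.017
grip_force: 40.0
```

Still hanging (−3.7 N), so I'll lower it in 1 mm steps.

step_arm(
  steps=[
    {"x":0,"y":0,"z":0.0015,"rx":0,"ry":0,"rz":0,"claw":-1},
    {"x":0,"y":0,"z":0.003,"rx":0,"ry":0,"rz":0,"claw":-1},
    {"x":0,"y":0,"z":0.0045,"rx":0,"ry":0,"rz":0,"claw":-1},
    {"x":0,"y":0,"z":0.0045,"rx":0,"ry":0,"rz":0,"claw":-1},
  ],
)

```text
time: 16.93
tool_pos: [0.4922, 0.457, 0.1219]
tool_rot: [-3.141, -0.001, -0.199]
contact_force: [-0.1, -0.3, -0.6]
opening: 0.0172
grip_force: 40.0
```

step_arm(
  steps=[
    {"x":0,"y":0,"z":0.001,"rx":0,"ry":0,"rz":0,"claw":-1},
    {"x":0,"y":0,"z":0.001,"rx":0,"ry":0,"rz":0,"claw":1},
    {"x":0,"y":0,"z":0.001,"rx":0,"ry":0,"rz":0,"claw":1},
    {"x":0,"y":0,"z":0.001,"rx":0,"ry":0,"rz":0,"claw":1},
    {"x":0,"y":0,"z":0.001,"rx":0,"ry":0,"rz":0,"claw":1},
    {"x":0,"y":0,"z":0.001,"rx":0,"ry":0,"rz":0,"claw":1},
    {"x":0,"y":0,"z":0.001,"rx":0,"ry":0,"rz":0,"claw":1},
    {"x":0,"y":0,"z":0.001,"rx":0,"ry":0,"rz":0,"claw":1},
    {"x":0,"y":0,"z":0.001,"rx":0,"ry":0,"rz":0,"claw":1},
    {"x":0,"y":0,"z":0.001,"rx":0,"ry":0,"rz":0,"claw":1},
  ],
)

```text
time: 17.77
tool_pos: [0.492, 0.457, 0.1207]
tool_rot: [3.142, -0.0, -0.199]
contact_force: [-0.5, -0.9, -0.1]
opening: 0.0721
grip_force: 0.0
```

step_arm(
  steps=[
    {"x":0,"y":0,"z":-0.03,"rx":0,"ry":0,"rz":0,"claw":1},
    {"x":0,"y":0,"z":-0.07,"rx":0,"ry":0,"rz":0,"claw":1},
    {"x":0,"y":0,"z":-0.12,"rx":0,"ry":0,"rz":0,"claw":1},
    {"x":0,"y":0,"z":-0.17,"rx":0,"ry":0,"rz":0,"claw":1},
    {"x":0,"y":0,"z":-0.22,"rx":0,"ry":0,"rz":0,"claw":1},
    {"x":0,"y":0,"z":-0.25,"rx":0,"ry":0,"rz":0,"claw":1},
    {"x":0,"y":0,"z":-0.25,"rx":0,"ry":0,"rz":0,"claw":1},
  ],
)

```text
time: 18.35
tool_pos: [0.4934, 0.4581, 0.3153]
tool_rot: [-3.133, -0.008, -0.199]
contact_force: [0.9, 0.4, 1.2]
opening: 0.0918
grip_force: 0.0
```

```bash
python3 - <<'E'
from h import *
o=[]
for c in ['scene','side']:
    im,d=read_camera(c); np.save(c+'0.npy',cloud(c,d)); o.append(im)
f=lambda i,u,v,w,h:cv2.resize(i[v:v+h,u:u+w],(400,400))
cv2.imwrite('pics/k1.png',np.hstack([f(o[0],220,100,210,210),f(o[1],120,150,220,220)]))
E
python3 fit.py | grep -E "moka|\["
python3 go.py .48,.2,.31,-.2 .55,.009,.31,0
```

```text
['scene']
cooker 501 [0.5488 0.2152] rms 0.0053
cooker 75 [0.553  0.2148] rms 0.0015
moka 201 [0.5525 0.0101] rms 0.0175
moka 172 [0.547  0.0102] rms 0.0022
at [0.492  0.457  0.3083] [ 3.1416e+00 -1.0000e-04 -1.9900e-01] t 19.25 open 0.0918 F [-0.3 -0.  -0.6]
.48,.2,.31,-.2 xyz [ 0.052   0.3391 -0.0023] r [ 0.     -0.0001  0.0013]
.55,.009,.31,0 xyz [ 0.1939  0.5703 -0.0023] r [ 0.000e+00 -1.000e-04 -2.533e-01]fit.py:23: RuntimeWarning: Mean of empty slice.
  u=np.linalg.svd(P[:,:2]-P[:,:2].mean(0))[2][0]; t=(P[:,:2]-P[:,:2].mean(0))@u
  ret = um.true_divide(
fit.py:24: RuntimeWarning: Mean of empty slice.
  print('kettle bar',len(P),P[:,:2].mean(0),P[:,:2].mean(0)+u*(t.min()+t.max())/2,'yaw',np.arctan2(u[1],u[0]),np.ptp(t),'zmax',np.percentile(P[:,2],95))
Traceback (most recent call last):
  File "fit.py", line 24, in <module>
    print('kettle bar',len(P),P[:,:2].mean(0),P[:,:2].mean(0)+u*(t.min()+t.max())/2,'yaw',np.arctan2(u[1],u[0]),np.ptp(t),'zmax',np.percentile(P[:,2],95))
                                                                 ~~~~~^^
ValueError: zero-size array to reduction operation minimum which has no identity
```

View pics/k1.png

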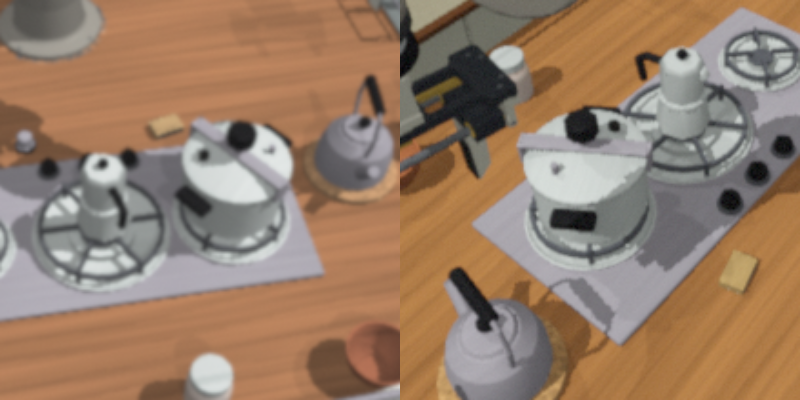

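The kettle stands on the trivet. Next is the moka: hover over it and measure its yaw with the wrist camera.

step_arm(
  steps=[
    {"x":0.02,"y":0.05,"z":0,"rx":0,"ry":0,"rz":0,"claw":1},
    {"x":0.04,"y":0.1,"z":0,"rx":0,"ry":0,"rz":-0.05,"claw":1},
    {"x":0.05,"y":0.15,"z":0,"rx":0,"ry":0,"rz":-0.1,"claw":1},
    {"x":0.06,"y":0.2,"z":0,"rx":0,"ry":0,"rz":-0.15,"claw":1},
    {"x":0.08,"y":0.25,"z":0,"rx":0,"ry":0,"rz":-0.2,"claw":1},
    {"x":0.1,"y":0.3,"z":0,"rx":0,"ry":0,"rz":-0.25,"claw":1},
    {"x":0.11,"y":0.35,"z":0,"rx":0,"ry":0,"rz":-0.25,"claw":1},
    {"x":0.13,"y":0.4,"z":0,"rx":0,"ry":0,"rz":-0.25,"claw":1},
    {"x":0.15,"y":0.45,"z":0,"rx":0,"ry":0,"rz":-0.25,"claw":1},
    {"x":0.17,"y":0.5,"z":0,"rx":0,"ry":0,"rz":-0.25,"claw":1},
    {"x":0.19,"y":0.55,"z":0,"rx":0,"ry":0,"rz":-0.25,"claw":1},
    {"x":0.194,"y":0.57,"z":0,"rx":0,"ry":0,"rz":-0.25,"claw":1},
  ],
)

```text
time: 20.25
tool_pos: [0.5508, 0.0043, 0.3081]
tool_rot: [3.14, -0.0, -0.007]
contact_force: [0.3, -0.6, -1.2]
opening: 0.0914
grip_force: 0.0
```

```bash
python3 - <<'E'
from h import *
s=robot.observe(); im,d=read_camera('wrist'); W=wcloud(d,s); cv2.imwrite('pics/m1.png',im); np.save('w.npy',W)
V=W[...,2]; r=np.hypot(W[...,0]-.55,W[...,1]-.009)
body=W[(r<.06)&(V>.12)&(V<.166)]
lid=W[(r<.05)&(V>.155)&(V<.178)]; knob=W[(r<.03)&(V>.182)&(V<.196)]
h=W[(r>.045)&(r<.085)&(V>.09)&(V<.18)]
for n,q in dict(body=body,lid=lid,knob=knob,h=h).items(): print(n,len(q),q.mean(0) if len(q) else '', q.min(0) if len(q) else '', q.max(0) if len(q) else '')
k=np.array([.55,.0095]); g=h.mean(0)[:2]-k; print('yaw',np.arctan2(g[1],g[0]))
E
python3 go.py .55,.009,.31,0
```

```text
body 374 [0.57085217 0.00988594 0.15854267] [ 0.50953283 -0.01768005  0.12017673] [0.60911348 0.03127245 0.1659987 ]
lid 2907 [0.55442634 0.00978022 0.1730084 ] [ 0.50953283 -0.02345993  0.15523846] [0.59957855 0.04215782 0.17799702]
knob 236 [0.55174018 0.00946792 0.18831809] [0.54263958 0.00111543 0.18218841] [0.55911797 0.01825824 0.19135654]
h 397 [0.60934826 0.02352817 0.16232468] [0.59235043 0.01422677 0.1168415 ] [0.62616737 0.03238574 0.16932355]
yaw 0.2321101818445419
at [0.5505 0.0035 0.308 ] [ 3.1393e+00  2.0000e-04 -7.9000e-03] t 20.3 open 0.0922 F [ 0.9 -0.5  0.4]
.55,.009,.31,0 xyz [-0.0007 -0.0073 -0.0027] r [ 0.003   0.0003 -0.0101]
```

View pics/m1.png

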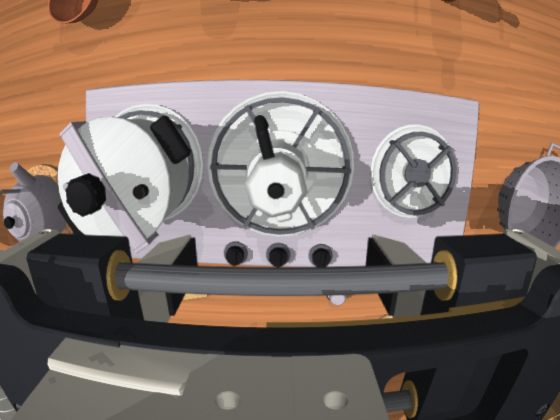

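The moka's knob is at px (275,190) and its handle points up-left, giving a yaw of about 0.23. The small burner is empty and in clear view at (417,172), so I'll refine its centre too.

```bash
python3 - <<'E'
from h import *
from scipy.optimize import least_squares as LS
W=np.load('w.npy'); read_camera('wrist')
for n,R,c in [('burner_small',.076,(.542,-.21)),('burner_large',.112,(.551,.005))]:
    for a in nets.masks_of('wrist',n)[:1]:
        P=W[a['region']]; P=P[(P[:,2]>.005)&(P[:,2]<.03)][:,:2]; P=P[np.hypot(*(P-c).T)<R+.02]-c
        k=(np.arctan2(P[:,1],P[:,0])//.1).astype(int); r=np.hypot(*P.T)
        O=np.array([P[k==i][np.argsort(r[k==i])[-3:]].mean(0) for i in np.unique(k)])+c
        s=LS(lambda p:np.hypot(*(O-p).T)-R,c,loss='soft_l1',f_scale=.003); print(n,a['conf'],a['box'],s.x,np.median(abs(s.fun)))
        s=LS(lambda p:np.hypot(*(O-p[:2]).T)-p[2],(*c,R),loss='soft_l1',f_scale=.003); print('  free r',s.x)
    for l in nets.landmark_of('wrist',n)[:1]: v,u=map(int,np.round(l['pixel'])); print('  lm',v,u,W[v,u])
E
python3 go.py .551,.0095,.2,.233 .551,.0095,.098,.233
```

```text
burner_small 0.8 [370.4, 124.3, 453.7, 215.3] [ 0.54631893 -0.20619978] 0.0042466156717460846
  free r [ 0.545959   -0.20533845  0.07190636]
  lm 173 413 [ 0.54413998 -0.20099861  0.03147351]
burner_large 0.64 [204.0, 98.5, 350.5, 237.3] [0.55353808 0.00625544] 0.0009242225272918653
  free r [0.55354562 0.00626963 0.1108969 ]
  lm 170 273 [0.56951262 0.01217798 0.17420489]
at [0.55   0.0104 0.3085] [-3.1413e+00 -3.0000e-04 -1.3000e-03] t 20.55 open 0.0918 F [-0.1  0.3 -0.2]
.551,.0095,.2,.233 xyz [0.0012 0.0012 0.1446] r [-0.0004 -0.0004 -0.2983]
.551,.0095,.098,.233 xyz [0.0012 0.0013 0.2806] r [-0.0004 -0.0004 -0.2983]
```

step_arm(
  steps=[
    {"x":0.001,"y":0.001,"z":0.03,"rx":0,"ry":0,"rz":-0.1,"claw":1},
    {"x":0.001,"y":0.001,"z":0.06,"rx":0,"ry":0,"rz":-0.2,"claw":1},
    {"x":0.001,"y":0.001,"z":0.1,"rx":0,"ry":0,"rz":-0.298,"claw":1},
    {"x":0.001,"y":0.001,"z":0.14,"rx":0,"ry":0,"rz":-0.298,"claw":1},
    {"x":0.001,"y":0.001,"z":0.17,"rx":0,"ry":0,"rz":-0.298,"claw":1},
    {"x":0.001,"y":0.001,"z":0.2,"rx":0,"ry":0,"rz":-0.298,"claw":1},
    {"x":0.001,"y":0.001,"z":0.23,"rx":0,"ry":0,"rz":-0.298,"claw":1},
    {"x":0.001,"y":0.001,"z":0.26,"rx":0,"ry":0,"rz":-0.298,"claw":1},
    {"x":0.001,"y":0.001,"z":0.275,"rx":0,"ry":0,"rz":-0.298,"claw":1},
    {"x":0.001,"y":0.001,"z":0.28,"rx":0,"ry":0,"rz":-0.298,"claw":1},
    {"x":0.001,"y":0.001,"z":0.28,"rx":0,"ry":0,"rz":-0.298,"claw":1},
    {"x":0.001,"y":0.001,"z":0.28,"rx":0,"ry":0,"rz":-0.298,"claw":1},
  ],
)

```text
time: 21.55
tool_pos: [0.5514, 0.0092, 0.0991]
tool_rot: [3.141, -0.001, 0.233]
contact_force: [0.7, -1.0, -0.1]
opening: 0.0918
grip_force: 0.0
```

step_arm(
  steps=[
    {"x":0,"y":0,"z":0,"rx":0,"ry":0,"rz":0,"claw":-1},
    {"x":0,"y":0,"z":0,"rx":0,"ry":0,"rz":0,"claw":-1},
    {"x":0,"y":0,"z":0,"rx":0,"ry":0,"rz":0,"claw":-1},
    {"x":0,"y":0,"z":0,"rx":0,"ry":0,"rz":0,"claw":-1},
    {"x":0,"y":0,"z":0,"rx":0,"ry":0,"rz":0,"claw":-1},
    {"x":0,"y":0,"z":0,"rx":0,"ry":0,"rz":0,"claw":-1},
    {"x":0,"y":0,"z":0,"rx":0,"ry":0,"rz":0,"claw":-1},
    {"x":0,"y":0,"z":0,"rx":0,"ry":0,"rz":0,"claw":-1},
  ],
  squeeze=30,
)

```text
time: 22.22
tool_pos: [0.5511, 0.0085, 0.0986]
tool_rot: [3.142, -0.001, 0.231]
contact_force: [-0.4, 1.2, 4.8]
opening: 0.0644
grip_force: 30.0
```

step_arm(
  steps=[
    {"x":0,"y":0,"z":-0.01,"rx":0,"ry":0,"rz":0,"claw":-1},
    {"x":0,"y":0,"z":-0.025,"rx":0,"ry":0,"rz":0,"claw":-1},
    {"x":0,"y":0,"z":-0.045,"rx":0,"ry":0,"rz":0,"claw":-1},
    {"x":0,"y":0,"z":-0.065,"rx":0,"ry":0,"rz":0,"claw":-1},
    {"x":0,"y":0,"z":-0.08,"rx":0,"ry":0,"rz":0,"claw":-1},
    {"x":0,"y":0,"z":-0.09,"rx":0,"ry":0,"rz":0,"claw":-1},
    {"x":0,"y":0,"z":-0.09,"rx":0,"ry":0,"rz":0,"claw":-1},
  ],
)

```text
time: 22.8
tool_pos: [0.5515, 0.0082, 0.1672]
tool_rot: [3.14, -0.002, 0.231]
contact_force: [-0.1, -0.7, -3.6]
opening: 0.0645
grip_force: 30.0
```

```bash
python3 go.py .5445,-.2085,.17,.233
```

```text
at [0.5515 0.0082 0.1672] [ 3.1405e+00 -2.0000e-03  2.3140e-01] t 22.8 open 0.0645 F [-0.1 -0.7 -3.6]
.5445,-.2085,.17,.233 xyz [-0.0754  0.279  -0.0036] r [ 0.0014 -0.0025 -0.0021]
```

step_arm(
  steps=[
    {"x":-0.005,"y":0.02,"z":0,"rx":0,"ry":0,"rz":0,"claw":-1},
    {"x":-0.012,"y":0.045,"z":0,"rx":0,"ry":0,"rz":0,"claw":-1},
    {"x":-0.022,"y":0.08,"z":0,"rx":0,"ry":0,"rz":0,"claw":-1},
    {"x":-0.031,"y":0.115,"z":0,"rx":0,"ry":0,"rz":0,"claw":-1},
    {"x":-0.04,"y":0.15,"z":0,"rx":0,"ry":0,"rz":0,"claw":-1},
    {"x":-0.05,"y":0.185,"z":0,"rx":0,"ry":0,"rz":0,"claw":-1},
    {"x":-0.06,"y":0.22,"z":0,"rx":0,"ry":0,"rz":0,"claw":-1},
    {"x":-0.067,"y":0.25,"z":0,"rx":0,"ry":0,"rz":0,"claw":-1},
    {"x":-0.073,"y":0.27,"z":0,"rx":0,"ry":0,"rz":0,"claw":-1},
    {"x":-0.075,"y":0.279,"z":0,"rx":0,"ry":0,"rz":0,"claw":-1},
    {"x":-0.075,"y":0.279,"z":0,"rx":0,"ry":0,"rz":0,"claw":-1},
    {"x":-0.075,"y":0.279,"z":0,"rx":0,"ry":0,"rz":0,"claw":-1},
  ],
)

```text
time: 23.8
tool_pos: [0.5438, -0.2075, 0.1651]
tool_rot: [-3.14, 0.001, 0.231]
contact_force: [-0.1, 1.1, -3.0]
opening: 0.0641
grip_force: 30.0
```

```bash
python3 go.py .5445,-.2085,.105,.233 .5445,-.2085,.099,.233
```

```text
at [ 0.5438 -0.2075  0.1651] [-3.1402e+00  9.0000e-04  2.3100e-01] t 23.8 open 0.0641 F [-0.1  1.1 -3. ]
.5445,-.2085,.105,.233 xyz [0.0007 0.0016 0.0801] r [-0.0017  0.0012 -0.0026]
.5445,-.2085,.099,.233 xyz [0.0007 0.0016 0.0881] r [-0.0017  0.0012 -0.0026]
```

step_arm(
  steps=[
    {"x":0,"y":0.001,"z":0.015,"rx":0,"ry":0,"rz":0,"claw":-1},
    {"x":0,"y":0.001,"z":0.035,"rx":0,"ry":0,"rz":0,"claw":-1},
    {"x":0,"y":0.001,"z":0.055,"rx":0,"ry":0,"rz":0,"claw":-1},
    {"x":0,"y":0.001,"z":0.068,"rx":0,"ry":0,"rz":0,"claw":-1},
    {"x":0,"y":0.001,"z":0.076,"rx":0,"ry":0,"rz":0,"claw":-1},
    {"x":0,"y":0.001,"z":0.08,"rx":0,"ry":0,"rz":0,"claw":-1},
    {"x":0,"y":0.001,"z":0.082,"rx":0,"ry":0,"rz":0,"claw":-1},
    {"x":0,"y":0.001,"z":0.083,"rx":0,"ry":0,"rz":0,"claw":-1},
    {"x":0,"y":0.001,"z":0.084,"rx":0,"ry":0,"rz":0,"claw":-1},
    {"x":0,"y":0.001,"z":0.085,"rx":0,"ry":0,"rz":0,"claw":-1},
    {"x":0,"y":0.001,"z":0.085,"rx":0,"ry":0,"rz":0,"claw":-1},
    {"x":0,"y":0.001,"z":0.085,"rx":0,"ry":0,"rz":0,"claw":-1},
  ],
)

```text
time: 24.8
tool_pos: [0.5444, -0.209, 0.1023]
tool_rot: [3.141, -0.0, 0.231]
contact_force: [0.3, -0.1, -3.9]
opening: 0.064
grip_force: 30.0
```

step_arm(
  steps=[
    {"x":0,"y":0,"z":0.0015,"rx":0,"ry":0,"rz":0,"claw":-1},
    {"x":0,"y":0,"z":0.003,"rx":0,"ry":0,"rz":0,"claw":-1},
    {"x":0,"y":0,"z":0.004,"rx":0,"ry":0,"rz":0,"claw":-1},
    {"x":0,"y":0,"z":0.005,"rx":0,"ry":0,"rz":0,"claw":-1},
    {"x":0,"y":0,"z":0.005,"rx":0,"ry":0,"rz":0,"claw":-1},
  ],
)

```text
time: 25.22
tool_pos: [0.5444, -0.2089, 0.0987]
tool_rot: [3.141, -0.0, 0.231]
contact_force: [-0.6, 0.2, 0.2]
opening: 0.0642
grip_force: 30.0
```

step_arm(
  steps=[
    {"x":0,"y":0,"z":0,"rx":0,"ry":0,"rz":0,"claw":1},
    {"x":0,"y":0,"z":0,"rx":0,"ry":0,"rz":0,"claw":1},
    {"x":0,"y":0,"z":0,"rx":0,"ry":0,"rz":0,"claw":1},
    {"x":0,"y":0,"z":0,"rx":0,"ry":0,"rz":0,"claw":1},
    {"x":0,"y":0,"z":0,"rx":0,"ry":0,"rz":0,"claw":1},
    {"x":0,"y":0,"z":0,"rx":0,"ry":0,"rz":0,"claw":1},
    {"x":0,"y":0,"z":0,"rx":0,"ry":0,"rz":0,"claw":1},
  ],
)

```text
time: 25.8
tool_pos: [0.5443, -0.2089, 0.0983]
tool_rot: [3.141, -0.0, 0.231]
contact_force: [0.1, -0.2, -0.1]
opening: 0.0917
grip_force: 0.0
```

step_arm(
  steps=[
    {"x":0,"y":0,"z":-0.03,"rx":0,"ry":0,"rz":0,"claw":1},
    {"x":0,"y":0,"z":-0.07,"rx":0,"ry":0,"rz":0,"claw":1},
    {"x":0,"y":0,"z":-0.12,"rx":0,"ry":0,"rz":0,"claw":1},
    {"x":0,"y":0,"z":-0.17,"rx":0,"ry":0,"rz":0,"claw":1},
    {"x":0,"y":0,"z":-0.22,"rx":0,"ry":0,"rz":0,"claw":1},
    {"x":0,"y":0,"z":-0.26,"rx":0,"ry":0,"rz":0,"claw":1},
    {"x":0,"y":0,"z":-0.28,"rx":0,"ry":0,"rz":0,"claw":1},
    {"x":0,"y":0,"z":-0.28,"rx":0,"ry":0,"rz":0,"claw":1},
  ],
)

```text
time: 26.47
tool_pos: [0.5457, -0.2096, 0.3128]
tool_rot: [3.136, -0.006, 0.231]
contact_force: [-1.0, 0.2, 0.2]
opening: 0.0917
grip_force: 0.0
```

```bash
python3 go.py .5535,.216,.31,.233
```

```text
at [ 0.5457 -0.2096  0.3128] [ 3.1359 -0.0062  0.2315] t 26.4667 open 0.0917 F [-1.   0.2  0.2]
.5535,.216,.31,.233 xyz [ 0.1403 -0.5499  0.0015] r [ 0.0072 -0.0079 -0.002 ]
```

step_arm(
  steps=[
    {"x":0.012,"y":-0.05,"z":0,"rx":0,"ry":0,"rz":0,"claw":1},
    {"x":0.025,"y":-0.1,"z":0,"rx":0,"ry":0,"rz":0,"claw":1},
    {"x":0.038,"y":-0.15,"z":0,"rx":0,"ry":0,"rz":0,"claw":1},
    {"x":0.05,"y":-0.2,"z":0,"rx":0,"ry":0,"rz":0,"claw":1},
    {"x":0.063,"y":-0.25,"z":0,"rx":0,"ry":0,"rz":0,"claw":1},
    {"x":0.076,"y":-0.3,"z":0,"rx":0,"ry":0,"rz":0,"claw":1},
    {"x":0.089,"y":-0.35,"z":0,"rx":0,"ry":0,"rz":0,"claw":1},
    {"x":0.102,"y":-0.4,"z":0,"rx":0,"ry":0,"rz":0,"claw":1},
    {"x":0.115,"y":-0.45,"z":0,"rx":0,"ry":0,"rz":0,"claw":1},
    {"x":0.13,"y":-0.5,"z":0,"rx":0,"ry":0,"rz":0,"claw":1},
    {"x":0.138,"y":-0.54,"z":0,"rx":0,"ry":0,"rz":0,"claw":1},
    {"x":0.14,"y":-0.55,"z":0,"rx":0,"ry":0,"rz":0,"claw":1},
  ],
)

```text
time: 27.47
tool_pos: [0.5506, 0.2212, 0.3061]
tool_rot: [-3.14, 0.003, 0.236]
contact_force: [-0.2, -0.5, -0.2]
opening: 0.0916
grip_force: 0.0
```

```bash
python3 - <<'E'
from h import *
for i in range(2): s=robot.observe(); im,d=read_camera('wrist')
W=wcloud(d,s); np.save('w.npy',W); cv2.imwrite('pics/c1.png',im)
V=W[...,2]; r=np.hypot(W[...,0]-.5535,W[...,1]-.216)
k=W[(r<.035)&(V>.209)&(V<.226)]; print('knob',len(k),k.mean(0),k.min(0),k.max(0))
c,R=cv2.minEnclosingCircle(k[:,:2].astype(np.float32)); print(c,R)
m=nets.masks_of('wrist','burner_large')[:1]
from scipy.optimize import least_squares as LS
for a in m:
    c=np.array([.552,.0055]); P=W[a['region']]; P=P[(P[:,2]>.005)&(P[:,2]<.03)][:,:2]-c; P=P[np.hypot(*P.T)<.13]
    q=(np.arctan2(P[:,1],P[:,0])//.1).astype(int); r=np.hypot(*P.T)
    O=np.array([P[q==i][np.argsort(r[q==i])[-3:]].mean(0) for i in np.unique(q)])+c
    s=LS(lambda p:np.hypot(*(O-p).T)-.112,c,loss='soft_l1',f_scale=.003); print('large',a['conf'],a['box'],s.x,np.median(abs(s.fun)))
E
python3 go.py .5535,.216,.149,.233
```

```text
knob 1632 [0.55504402 0.21550461 0.21661327] [0.53251512 0.1938148  0.20905088] [0.5751831 0.236517  0.2204078]
(0.5542615652084351, 0.21500909328460693) 0.022248433902859688
large 0.8 [345.6, 131.9, 469.6, 261.1] [5.54268103e-01 2.79825406e-04] 0.006327063989897533
at [0.5515 0.2166 0.3069] [3.1408e+00 2.3000e-03 2.3270e-01] t 27.6167 open 0.0916 F [-0.5  0.  -0.2]
.5535,.216,.149,.233 xyz [0.0029 0.0012 0.2105] r [ 0.001   0.0029 -0.0004]
```

View pics/c1.png

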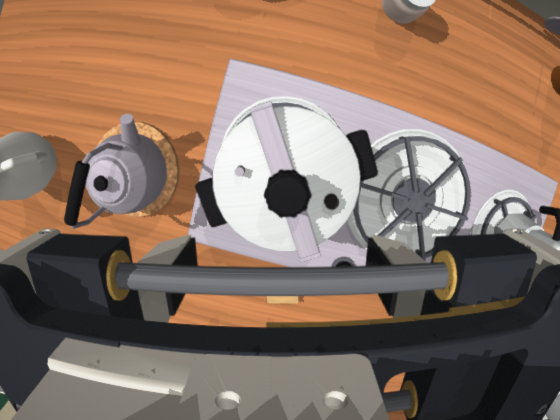

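The cooker knob is centred at px (288,193), which works out to (0.5545, 0.2155). Grasping it there.

step_arm(
  steps=[
    {"x":0.004,"y":0.002,"z":0.03,"rx":0,"ry":0,"rz":0,"claw":1},
    {"x":0.004,"y":0.002,"z":0.07,"rx":0,"ry":0,"rz":0,"claw":1},
    {"x":0.004,"y":0.002,"z":0.11,"rx":0,"ry":0,"rz":0,"claw":1},
    {"x":0.004,"y":0.002,"z":0.15,"rx":0,"ry":0,"rz":0,"claw":1},
    {"x":0.004,"y":0.002,"z":0.18,"rx":0,"ry":0,"rz":0,"claw":1},
    {"x":0.004,"y":0.002,"z":0.2,"rx":0,"ry":0,"rz":0,"claw":1},
    {"x":0.004,"y":0.002,"z":0.209,"rx":0,"ry":0,"rz":0,"claw":1},
    {"x":0.004,"y":0.002,"z":0.209,"rx":0,"ry":0,"rz":0,"claw":1},
    {"x":0.004,"y":0.002,"z":0.209,"rx":0,"ry":0,"rz":0,"claw":-1},
    {"x":0.004,"y":0.002,"z":0.209,"rx":0,"ry":0,"rz":0,"claw":-1},
    {"x":0.004,"y":0.002,"z":0.209,"rx":0,"ry":0,"rz":0,"claw":-1},
    {"x":0.004,"y":0.002,"z":0.209,"rx":0,"ry":0,"rz":0,"claw":-1},
  ],
  squeeze=55,
)

```text
time: 28.62
tool_pos: [0.5557, 0.2159, 0.1526]
tool_rot: [3.141, -0.002, 0.231]
contact_force: [0.9, 0.0, -0.1]
opening: 0.0698
grip_force: 0.0
```

step_arm(
  steps=[
    {"x":0,"y":0,"z":0,"rx":0,"ry":0,"rz":0,"claw":-1},
    {"x":0,"y":0,"z":0,"rx":0,"ry":0,"rz":0,"claw":-1},
    {"x":0,"y":0,"z":0,"rx":0,"ry":0,"rz":0,"claw":-1},
    {"x":0,"y":0,"z":0,"rx":0,"ry":0,"rz":0,"claw":-1},
    {"x":0,"y":0,"z":0,"rx":0,"ry":0,"rz":0,"claw":-1},
    {"x":0,"y":0,"z":0,"rx":0,"ry":0,"rz":0,"claw":-1},
  ],
)

```text
time: 29.12
tool_pos: [0.5552, 0.2158, 0.1516]
tool_rot: [3.141, -0.0, 0.232]
contact_force: [-0.6, -0.7, 0.5]
opening: 0.0406
grip_force: 55.0
```

step_arm(
  steps=[
    {"x":0,"y":0,"z":-0.008,"rx":0,"ry":0,"rz":0,"claw":-1},
    {"x":0,"y":0,"z":-0.02,"rx":0,"ry":0,"rz":0,"claw":-1},
    {"x":0,"y":0,"z":-0.035,"rx":0,"ry":0,"rz":0,"claw":-1},
    {"x":0,"y":0,"z":-0.05,"rx":0,"ry":0,"rz":0,"claw":-1},
    {"x":0,"y":0,"z":-0.065,"rx":0,"ry":0,"rz":0,"claw":-1},
    {"x":0,"y":0,"z":-0.075,"rx":0,"ry":0,"rz":0,"claw":-1},
    {"x":0,"y":0,"z":-0.08,"rx":0,"ry":0,"rz":0,"claw":-1},
    {"x":0,"y":0,"z":-0.08,"rx":0,"ry":0,"rz":0,"claw":-1},
  ],
)

```text
time: 29.78
tool_pos: [0.5553, 0.216, 0.2122]
tool_rot: [3.142, -0.001, 0.231]
contact_force: [-0.4, -0.2, -8.6]
opening: 0.0405
grip_force: 55.0
```

```bash
python3 go.py .552,.0055,.212,.233
```

```text
at [0.5553 0.216  0.2122] [ 3.1416e+00 -9.0000e-04  2.3150e-01] t 29.7833 open 0.0405 F [-0.4 -0.2 -8.6]
.552,.0055,.212,.233 xyz [-6.870e-02  2.722e-01  2.000e-04] r [ 0.0001 -0.0011 -0.002 ]
```

step_arm(
  steps=[
    {"x":-0.004,"y":0.015,"z":0,"rx":0,"ry":0,"rz":0,"claw":-1},
    {"x":-0.01,"y":0.04,"z":0,"rx":0,"ry":0,"rz":0,"claw":-1},
    {"x":-0.018,"y":0.07,"z":0,"rx":0,"ry":0,"rz":0,"claw":-1},
    {"x":-0.026,"y":0.105,"z":0,"rx":0,"ry":0,"rz":0,"claw":-1},
    {"x":-0.035,"y":0.14,"z":0,"rx":0,"ry":0,"rz":0,"claw":-1},
    {"x":-0.044,"y":0.175,"z":0,"rx":0,"ry":0,"rz":0,"claw":-1},
    {"x":-0.053,"y":0.21,"z":0,"rx":0,"ry":0,"rz":0,"claw":-1},
    {"x":-0.061,"y":0.24,"z":0,"rx":0,"ry":0,"rz":0,"claw":-1},
    {"x":-0.066,"y":0.26,"z":0,"rx":0,"ry":0,"rz":0,"claw":-1},
    {"x":-0.069,"y":0.272,"z":0,"rx":0,"ry":0,"rz":0,"claw":-1},
    {"x":-0.069,"y":0.272,"z":0,"rx":0,"ry":0,"rz":0,"claw":-1},
    {"x":-0.069,"y":0.272,"z":0,"rx":0,"ry":0,"rz":0,"claw":-1},
  ],
)

```text
time: 30.78
tool_pos: [0.5512, 0.0055, 0.211]
tool_rot: [-3.141, 0.001, 0.23]
contact_force: [-0.6, 0.0, -8.1]
opening: 0.0404
grip_force: 55.0
```

```bash
python3 go.py .552,.0055,.154,.233
```

```text
at [0.5512 0.0055 0.211 ] [-3.1406e+00  8.0000e-04  2.3040e-01] t 30.7833 open 0.0404 F [-0.6  0.  -8.1]
.552,.0055,.154,.233 xyz [0.0011 0.0003 0.0761] r [-0.0012  0.001  -0.0033]
```

step_arm(
  steps=[
    {"x":0.001,"y":0,"z":0.012,"rx":0,"ry":0,"rz":0,"claw":-1},
    {"x":0.001,"y":0,"z":0.028,"rx":0,"ry":0,"rz":0,"claw":-1},
    {"x":0.001,"y":0,"z":0.045,"rx":0,"ry":0,"rz":0,"claw":-1},
    {"x":0.001,"y":0,"z":0.057,"rx":0,"ry":0,"rz":0,"claw":-1},
    {"x":0.001,"y":0,"z":0.065,"rx":0,"ry":0,"rz":0,"claw":-1},
    {"x":0.001,"y":0,"z":0.07,"rx":0,"ry":0,"rz":0,"claw":-1},
    {"x":0.001,"y":0,"z":0.073,"rx":0,"ry":0,"rz":0,"claw":-1},
    {"x":0.001,"y":0,"z":0.0745,"rx":0,"ry":0,"rz":0,"claw":-1},
    {"x":0.001,"y":0,"z":0.0755,"rx":0,"ry":0,"rz":0,"claw":-1},
    {"x":0.001,"y":0,"z":0.0765,"rx":0,"ry":0,"rz":0,"claw":-1},
    {"x":0.001,"y":0,"z":0.0765,"rx":0,"ry":0,"rz":0,"claw":-1},
    {"x":0.001,"y":0,"z":0.0765,"rx":0,"ry":0,"rz":0,"claw":-1},
  ],
)

```text
time: 31.78
tool_pos: [0.5524, 0.0056, 0.1545]
tool_rot: [3.141, -0.0, 0.231]
contact_force: [-0.5, -0.1, -9.5]
opening: 0.0405
grip_force: 55.0
```

step_arm(
  steps=[
    {"x":0,"y":0,"z":0.001,"rx":0,"ry":0,"rz":0,"claw":-1},
    {"x":0,"y":0,"z":0.002,"rx":0,"ry":0,"rz":0,"claw":-1},
    {"x":0,"y":0,"z":0.002,"rx":0,"ry":0,"rz":0,"claw":-1},
  ],
)

```text
time: 32.03
tool_pos: [0.5522, 0.0056, 0.1525]
tool_rot: [3.142, 0.0, 0.231]
contact_force: [-0.1, 0.4, -9.4]
opening: 0.0405
grip_force: 55.0
```

step_arm(
  steps=[
    {"x":0,"y":0,"z":0.001,"rx":0,"ry":0,"rz":0,"claw":-1},
    {"x":0,"y":0,"z":0.002,"rx":0,"ry":0,"rz":0,"claw":-1},
    {"x":0,"y":0,"z":0.002,"rx":0,"ry":0,"rz":0,"claw":-1},
  ],
)

```text
time: 32.28
tool_pos: [0.5526, 0.0057, 0.1516]
tool_rot: [3.141, -0.001, 0.231]
contact_force: [-0.8, 0.2, -5.8]
opening: 0.0408
grip_force: 55.0
```

step_arm(
  steps=[
    {"x":0,"y":0,"z":0.001,"rx":0,"ry":0,"rz":0,"claw":-1},
    {"x":0,"y":0,"z":0.002,"rx":0,"ry":0,"rz":0,"claw":-1},
    {"x":0,"y":0,"z":0.002,"rx":0,"ry":0,"rz":0,"claw":-1},
  ],
)

```text
time: 32.53
tool_pos: [0.5527, 0.0057, 0.1515]
tool_rot: [3.141, -0.002, 0.232]
contact_force: [-4.4, 0.4, 5.9]
opening: 0.0401
grip_force: 55.0
```

Resting on the grate. I'll release and rise.

step_arm(
  steps=[
    {"x":0,"y":0,"z":-0.001,"rx":0,"ry":0,"rz":0,"claw":-1},
    {"x":0,"y":0,"z":-0.001,"rx":0,"ry":0,"rz":0,"claw":1},
    {"x":0,"y":0,"z":-0.001,"rx":0,"ry":0,"rz":0,"claw":1},
    {"x":0,"y":0,"z":-0.001,"rx":0,"ry":0,"rz":0,"claw":1},
    {"x":0,"y":0,"z":-0.001,"rx":0,"ry":0,"rz":0,"claw":1},
    {"x":0,"y":0,"z":-0.001,"rx":0,"ry":0,"rz":0,"claw":1},
    {"x":0,"y":0,"z":-0.001,"rx":0,"ry":0,"rz":0,"claw":1},
    {"x":0,"y":0,"z":-0.001,"rx":0,"ry":0,"rz":0,"claw":1},
    {"x":0,"y":0,"z":-0.001,"rx":0,"ry":0,"rz":0,"claw":1},
    {"x":0,"y":0,"z":-0.001,"rx":0,"ry":0,"rz":0,"claw":1},
  ],
)

```text
time: 33.37
tool_pos: [0.5523, 0.0056, 0.1504]
tool_rot: [3.141, -0.0, 0.231]
contact_force: [-0.6, -0.1, 0.2]
opening: 0.0912
grip_force: 0.0
```

step_arm(
  steps=[
    {"x":0,"y":0,"z":-0.03,"rx":0,"ry":0,"rz":0,"claw":1},
    {"x":0,"y":0,"z":-0.07,"rx":0,"ry":0,"rz":0,"claw":1},
    {"x":0,"y":0,"z":-0.12,"rx":0,"ry":0,"rz":0,"claw":1},
    {"x":0,"y":0,"z":-0.17,"rx":0,"ry":0,"rz":0,"claw":1},
    {"x":0,"y":0,"z":-0.21,"rx":0,"ry":0,"rz":0,"claw":1},
    {"x":0,"y":0,"z":-0.21,"rx":0,"ry":0,"rz":0,"claw":1},
  ],
)

```text
time: 33.87
tool_pos: [0.5547, 0.0054, 0.315]
tool_rot: [3.137, -0.012, 0.232]
contact_force: [0.3, -0.9, -0.0]
opening: 0.0918
grip_force: 0.0
```

```bash
python3 go.py .53,.24,.31,0 .492,.457,.29,-.2
```

```text
at [0.5547 0.0054 0.315 ] [ 3.1372 -0.0116  0.2316] t 33.8667 open 0.0918 F [ 0.3 -0.9 -0. ]
.53,.24,.31,0 xyz [ 0.0397 -0.312   0.0057] r [ 0.0039 -0.0153  0.2948]
.492,.457,.29,-.2 xyz [ 0.0564 -0.6054  0.0313] r [ 0.0024 -0.0157  0.5494]
```

step_arm(
  steps=[
    {"x":0.005,"y":-0.055,"z":0,"rx":0,"ry":0,"rz":0.05,"claw":1},
    {"x":0.01,"y":-0.11,"z":0,"rx":0,"ry":0,"rz":0.1,"claw":1},
    {"x":0.015,"y":-0.165,"z":0,"rx":0,"ry":0,"rz":0.15,"claw":1},
    {"x":0.02,"y":-0.22,"z":0,"rx":0,"ry":0,"rz":0.2,"claw":1},
    {"x":0.025,"y":-0.275,"z":0,"rx":0,"ry":0,"rz":0.25,"claw":1},
    {"x":0.03,"y":-0.33,"z":0,"rx":0,"ry":0,"rz":0.3,"claw":1},
    {"x":0.035,"y":-0.385,"z":0,"rx":0,"ry":0,"rz":0.35,"claw":1},
    {"x":0.04,"y":-0.44,"z":0,"rx":0,"ry":0,"rz":0.4,"claw":1},
    {"x":0.045,"y":-0.49,"z":0,"rx":0,"ry":0,"rz":0.45,"claw":1},
    {"x":0.05,"y":-0.54,"z":0,"rx":0,"ry":0,"rz":0.5,"claw":1},
    {"x":0.056,"y":-0.59,"z":0,"rx":0,"ry":0,"rz":0.549,"claw":1},
    {"x":0.056,"y":-0.606,"z":0,"rx":0,"ry":0,"rz":0.549,"claw":1},
  ],
)

```text
time: 34.87
tool_pos: [0.487, 0.4625, 0.3059]
tool_rot: [-3.142, 0.002, -0.198]
contact_force: [0.7, 0.1, 0.3]
opening: 0.092
grip_force: 0.0
```

```bash
python3 - <<'E'
from h import *
for i in range(3): s=robot.observe(); im,d=read_camera('wrist')
W=wcloud(d,s); V=W[...,2]; r=np.hypot(W[...,0]-.492,W[...,1]-.457)
k=W[(r<.06)&(V>.172)&(V<.2)]; c=k[:,:2].mean(0); u=np.linalg.svd(k[:,:2]-c,full_matrices=False)[2][0]; t=(k[:,:2]-c)@u
print(len(k),c,c+u*(t.min()+t.max())/2,np.arctan2(u[1],u[0]),np.ptp(t),np.percentile(k[:,2],95))
c=np.array([.5597,.22])
for a in nets.masks_of('wrist','burner_medium')[:1]:
    from scipy.optimize import least_squares as LS
    P=W[a['region']]; P=P[(P[:,2]>.005)&(P[:,2]<.03)][:,:2]-c; P=P[np.hypot(*P.T)<.115]
    q=(np.arctan2(P[:,1],P[:,0])//.1).astype(int); r=np.hypot(*P.T)
    O=np.array([P[q==i][np.argsort(r[q==i])[-3:]].mean(0) for i in np.unique(q)])+c
    z=LS(lambda p:np.hypot(*(O-p).T)-.096,c,loss='soft_l1',f_scale=.003); print('medium',a['conf'],a['box'],z.x,np.median(abs(z.fun)))
E
python3 go.py .492,.457,.1215,-.2
```

```text
1470 [0.49489519 0.45377678] [0.49206848 0.45433387] 2.947003944077744 0.09930649540754391 0.18878587177257375
medium 0.61 [364.4, 35.0, 476.3, 151.7] [0.55946475 0.21974426] 0.0008613688875172346
at [0.4889 0.4574 0.3071] [ 3.1402e+00  4.0000e-04 -1.9920e-01] t 35.0667 open 0.0916 F [-0.8  0.6  0.6]
.492,.457,.1215,-.2 xyz [ 0.0042 -0.0007  0.2474] r [0.0017 0.0005 0.001 ]
```

Kettle upright (yaw −0.195) and the medium burner is confirmed at (0.5595, 0.220). Grasping the kettle.

step_arm(
  steps=[
    {"x":0.004,"y":0,"z":0.04,"rx":0,"ry":0,"rz":0,"claw":1},
    {"x":0.004,"y":0,"z":0.08,"rx":0,"ry":0,"rz":0,"claw":1},
    {"x":0.004,"y":0,"z":0.12,"rx":0,"ry":0,"rz":0,"claw":1},
    {"x":0.004,"y":0,"z":0.16,"rx":0,"ry":0,"rz":0,"claw":1},
    {"x":0.004,"y":0,"z":0.2,"rx":0,"ry":0,"rz":0,"claw":1},
    {"x":0.004,"y":0,"z":0.23,"rx":0,"ry":0,"rz":0,"claw":1},
    {"x":0.004,"y":0,"z":0.246,"rx":0,"ry":0,"rz":0,"claw":1},
    {"x":0.004,"y":0,"z":0.246,"rx":0,"ry":0,"rz":0,"claw":1},
    {"x":0.004,"y":0,"z":0.246,"rx":0,"ry":0,"rz":0,"claw":-1},
    {"x":0.004,"y":0,"z":0.246,"rx":0,"ry":0,"rz":0,"claw":-1},
    {"x":0.004,"y":0,"z":0.246,"rx":0,"ry":0,"rz":0,"claw":-1},
    {"x":0.004,"y":0,"z":0.246,"rx":0,"ry":0,"rz":0,"claw":-1},
  ],
  squeeze=40,
)

```text
time: 36.07
tool_pos: [0.4926, 0.4573, 0.125]
tool_rot: [-3.14, -0.002, -0.2]
contact_force: [-0.3, -0.4, 0.8]
opening: 0.0698
grip_force: 0.0
```

step_arm(
  steps=[
    {"x":0,"y":0,"z":0,"rx":0,"ry":0,"rz":0,"claw":-1},
    {"x":0,"y":0,"z":0,"rx":0,"ry":0,"rz":0,"claw":-1},
    {"x":0,"y":0,"z":0,"rx":0,"ry":0,"rz":0,"claw":-1},
    {"x":0,"y":0,"z":0,"rx":0,"ry":0,"rz":0,"claw":-1},
    {"x":0,"y":0,"z":0,"rx":0,"ry":0,"rz":0,"claw":-1},
    {"x":0,"y":0,"z":0,"rx":0,"ry":0,"rz":0,"claw":-1},
    {"x":0,"y":0,"z":0,"rx":0,"ry":0,"rz":0,"claw":-1},
    {"x":0,"y":0,"z":0,"rx":0,"ry":0,"rz":0,"claw":-1},
    {"x":0,"y":0,"z":0,"rx":0,"ry":0,"rz":0,"claw":-1},
  ],
)

```text
time: 36.82
tool_pos: [0.4918, 0.4569, 0.1233]
tool_rot: [3.141, 0.0, -0.2]
contact_force: [-0.2, -0.9, 0.3]
opening: 0.0167
grip_force: 40.0
```

step_arm(
  steps=[
    {"x":0,"y":0,"z":-0.01,"rx":0,"ry":0,"rz":0,"claw":-1},
    {"x":0,"y":0,"z":-0.025,"rx":0,"ry":0,"rz":0,"claw":-1},
    {"x":0,"y":0,"z":-0.05,"rx":0,"ry":0,"rz":0,"claw":-1},
    {"x":0,"y":0,"z":-0.075,"rx":0,"ry":0,"rz":0,"claw":-1},
    {"x":0,"y":0,"z":-0.1,"rx":0,"ry":0,"rz":0,"claw":-1},
    {"x":0,"y":0,"z":-0.12,"rx":0,"ry":0,"rz":0,"claw":-1},
    {"x":0,"y":0,"z":-0.133,"rx":0,"ry":0,"rz":0,"claw":-1},
    {"x":0,"y":0,"z":-0.133,"rx":0,"ry":0,"rz":0,"claw":-1},
    {"x":0,"y":0,"z":-0.133,"rx":0,"ry":0,"rz":0,"claw":-1},
  ],
)

```text
time: 37.57
tool_pos: [0.4919, 0.4572, 0.2234]
tool_rot: [-3.141, -0.0, -0.2]
contact_force: [0.3, -0.3, -2.8]
opening: 0.0167
grip_force: 40.0
```

```bash
python3 go.py .5595,.221,.222,-.2
```

```text
at [0.4919 0.4572 0.2234] [-3.1412e+00 -4.0000e-04 -1.9970e-01] t 37.5667 open 0.0167 F [ 0.3 -0.3 -2.8]
.5595,.221,.222,-.2 xyz [0.1508 0.2908 0.0017] r [-0.0006 -0.0005  0.0004]
```

step_arm(
  steps=[
    {"x":0.01,"y":0.02,"z":0,"rx":0,"ry":0,"rz":0,"claw":-1},
    {"x":0.025,"y":0.05,"z":0,"rx":0,"ry":0,"rz":0,"claw":-1},
    {"x":0.043,"y":0.085,"z":0,"rx":0,"ry":0,"rz":0,"claw":-1},
    {"x":0.062,"y":0.12,"z":0,"rx":0,"ry":0,"rz":0,"claw":-1},
    {"x":0.08,"y":0.155,"z":0,"rx":0,"ry":0,"rz":0,"claw":-1},
    {"x":0.099,"y":0.19,"z":0,"rx":0,"ry":0,"rz":0,"claw":-1},
    {"x":0.117,"y":0.225,"z":0,"rx":0,"ry":0,"rz":0,"claw":-1},
    {"x":0.133,"y":0.255,"z":0,"rx":0,"ry":0,"rz":0,"claw":-1},
    {"x":0.145,"y":0.278,"z":0,"rx":0,"ry":0,"rz":0,"claw":-1},
    {"x":0.151,"y":0.29,"z":0,"rx":0,"ry":0,"rz":0,"claw":-1},
    {"x":0.151,"y":0.291,"z":0,"rx":0,"ry":0,"rz":0,"claw":-1},
    {"x":0.151,"y":0.291,"z":0,"rx":0,"ry":0,"rz":0,"claw":-1},
  ],
)

```text
time: 38.57
tool_pos: [0.5591, 0.2209, 0.2224]
tool_rot: [3.142, 0.002, -0.201]
contact_force: [-0.5, 0.8, -2.9]
opening: 0.017
grip_force: 40.0
```

```bash
python3 go.py .5595,.221,.160,-.2
```

```text
at [0.5591 0.2209 0.2224] [ 3.1415e+00  1.6000e-03 -2.0060e-01] t 38.5667 open 0.017 F [-0.5  0.8 -2.9]
.5595,.221,.160,-.2 xyz [ 0.0006 -0.0002  0.0832] r [ 0.0001  0.0021 -0.0007]
```

step_arm(
  steps=[
    {"x":0,"y":0,"z":0.015,"rx":0,"ry":0,"rz":0,"claw":-1},
    {"x":0,"y":0,"z":0.032,"rx":0,"ry":0,"rz":0,"claw":-1},
    {"x":0,"y":0,"z":0.05,"rx":0,"ry":0,"rz":0,"claw":-1},
    {"x":0,"y":0,"z":0.063,"rx":0,"ry":0,"rz":0,"claw":-1},
    {"x":0,"y":0,"z":0.072,"rx":0,"ry":0,"rz":0,"claw":-1},
    {"x":0,"y":0,"z":0.078,"rx":0,"ry":0,"rz":0,"claw":-1},
    {"x":0,"y":0,"z":0.081,"rx":0,"ry":0,"rz":0,"claw":-1},
    {"x":0,"y":0,"z":0.083,"rx":0,"ry":0,"rz":0,"claw":-1},
    {"x":0,"y":0,"z":0.0845,"rx":0,"ry":0,"rz":0,"claw":-1},
    {"x":0,"y":0,"z":0.0855,"rx":0,"ry":0,"rz":0,"claw":-1},
    {"x":0,"y":0,"z":0.0855,"rx":0,"ry":0,"rz":0,"claw":-1},
    {"x":0,"y":0,"z":0.0855,"rx":0,"ry":0,"rz":0,"claw":-1},
  ],
)

```text
time: 39.57
tool_pos: [0.5598, 0.2207, 0.1593]
tool_rot: [-3.141, -0.001, -0.2]
contact_force: [0.5, -0.0, -4.2]
opening: 0.0173
grip_force: 40.0
```

step_arm(
  steps=[
    {"x":0,"y":0,"z":0.001,"rx":0,"ry":0,"rz":0,"claw":-1},
    {"x":0,"y":0,"z":0.002,"rx":0,"ry":0,"rz":0,"claw":-1},
    {"x":0,"y":0,"z":0.003,"rx":0,"ry":0,"rz":0,"claw":-1},
    {"x":0,"y":0,"z":0.003,"rx":0,"ry":0,"rz":0,"claw":-1},
  ],
)

```text
time: 39.9
tool_pos: [0.5597, 0.2206, 0.1571]
tool_rot: [3.142, -0.001, -0.2]
contact_force: [-0.4, -0.7, -1.2]
opening: 0.0171
grip_force: 40.0
```

Nearly all its weight is on the grate. Releasing and rising.

step_arm(
  steps=[
    {"x":0,"y":0,"z":0.001,"rx":0,"ry":0,"rz":0,"claw":-1},
    {"x":0,"y":0,"z":0.001,"rx":0,"ry":0,"rz":0,"claw":1},
    {"x":0,"y":0,"z":0.001,"rx":0,"ry":0,"rz":0,"claw":1},
    {"x":0,"y":0,"z":0.001,"rx":0,"ry":0,"rz":0,"claw":1},
    {"x":0,"y":0,"z":0.001,"rx":0,"ry":0,"rz":0,"claw":1},
    {"x":0,"y":0,"z":0.001,"rx":0,"ry":0,"rz":0,"claw":1},
    {"x":0,"y":0,"z":0.001,"rx":0,"ry":0,"rz":0,"claw":1},
    {"x":0,"y":0,"z":0.001,"rx":0,"ry":0,"rz":0,"claw":1},
    {"x":0,"y":0,"z":0.001,"rx":0,"ry":0,"rz":0,"claw":1},
    {"x":0,"y":0,"z":0.001,"rx":0,"ry":0,"rz":0,"claw":1},
  ],
)

```text
time: 40.73
tool_pos: [0.5596, 0.2207, 0.156]
tool_rot: [3.142, -0.0, -0.2]
contact_force: [-0.2, -0.1, 0.5]
opening: 0.0723
grip_force: 0.0
```

step_arm(
  steps=[
    {"x":0,"y":0,"z":-0.03,"rx":0,"ry":0,"rz":0,"claw":1},
    {"x":0,"y":0,"z":-0.07,"rx":0,"ry":0,"rz":0,"claw":1},
    {"x":0,"y":0,"z":-0.12,"rx":0,"ry":0,"rz":0,"claw":1},
    {"x":0,"y":0,"z":-0.17,"rx":0,"ry":0,"rz":0,"claw":1},
    {"x":0,"y":0,"z":-0.21,"rx":0,"ry":0,"rz":0,"claw":1},
    {"x":0,"y":0,"z":-0.21,"rx":0,"ry":0,"rz":0,"claw":1},
    {"x":-0.05,"y":-0.05,"z":-0.21,"rx":0,"ry":0,"rz":0,"claw":1},
    {"x":-0.1,"y":-0.1,"z":-0.21,"rx":0,"ry":0,"rz":0,"claw":1},
    {"x":-0.12,"y":-0.15,"z":-0.21,"rx":0,"ry":0,"rz":0,"claw":1},
    {"x":-0.12,"y":-0.2,"z":-0.21,"rx":0,"ry":0,"rz":0,"claw":1},
    {"x":-0.12,"y":-0.25,"z":-0.21,"rx":0,"ry":0,"rz":0,"claw":1},
    {"x":-0.12,"y":-0.3,"z":-0.21,"rx":0,"ry":0,"rz":0,"claw":1},
  ],
)

```text
time: 41.73
tool_pos: [0.5139, 0.4555, 0.314]
tool_rot: [-3.141, -0.001, -0.199]
contact_force: [0.8, 0.5, -0.3]
opening: 0.0914
grip_force: 0.0
```

```bash
python3 - <<'E'
from h import *
from scipy.optimize import least_squares as LS
o=[];W={}
for c in ['scene','side']:
    im,d=read_camera(c); W[c]=cloud(c,d); o.append(im)
V=np.vstack([w.reshape(-1,3) for w in W.values()])
for n,z0,z1,r,c in [('cooker',.07,.13,.083,(.552,.0055)),('knob',.19,.212,.021,(.552,.0055)),('moka base',.06,.09,.041,(.5445,-.2085)),('kettle',.06,.09,.062,(.5595,.22))]:
    for nm,A in [('scene',W['scene'].reshape(-1,3)),('side',W['side'].reshape(-1,3)),('both',V)]:
        P=A[(A[:,2]>z0)&(A[:,2]<z1)]; P=P[abs(np.hypot(P[:,0]-c[0],P[:,1]-c[1])-r)<.012]
        s=LS(lambda p:np.hypot(P[:,0]-p[0],P[:,1]-p[1])-r,c,loss='soft_l1',f_scale=.003); print(n,nm,len(P),s.x.round(4))
f=lambda i,u,v:cv2.resize(i[v:v+240,u:u+240],(400,400))
cv2.imwrite('pics/end.png',np.hstack([f(o[0],150,90),f(o[1],140,100)]))
E
```

```text
cooker scene 515 [0.5457 0.0043]
cooker side 609 [0.5544 0.003 ]
cooker both 1124 [0.5487 0.0021]
knob scene 62 [0.5507 0.0043]
knob side 103 [0.5512 0.007 ]
knob both 165 [0.5509 0.0061]
moka base scene 181 [ 0.5402 -0.2087]
moka base side 219 [ 0.5456 -0.2083]
moka base both 400 [ 0.5423 -0.2089]
kettle scene 239 [0.5583 0.2183]
kettle side 381 [0.5596 0.2206]
kettle both 620 [0.5591 0.2198]
```

View pics/end.png

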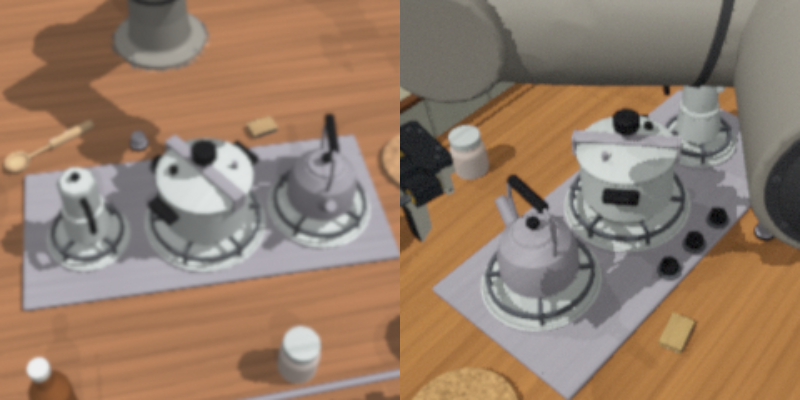

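All three pots stand upright and centred on the right burners: moka on the left (small), cooker in the middle (large), kettle on the right (medium). Their centres are within a few mm of the burner centres, and the robot is clear.

```bash
python3 -c "
from cell import robot
print(robot.hand_in())"
```

```text
the job is handed in; nothing more can be done
None
```

The job is handed in: cooker on the large burner, kettle on the middle one (it waited on the trivet first) and moka on the small one, all upright and within a few mm of centre, colander not touched, about 42 s of robot time; no verdict came back.

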